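Load the token writing dock from the mixed-parts tray

TASK

Turn the writing dock's dial back to standby first. Then pick all the round tokens out of the mixed-parts tray and lay each one flat in a cell of its own in the dock, leaving the key tags in the tray; once all are in, set the dial to 3.

Things in the scene. Friction and masses are not known exactly. Their poses are not given: they have to be found in the camera images.
- token1: one of the round black proximity tokens, a flat puck 24 mm across and 9 mm thick, about 14 g; origin at the centre of its underside. 4 to 6 of token1..token6 are present.
- token2: a round token like token1; may be absent
- token3: a round token like token1; may be absent
- token4: a round token like token1; may be absent
- token5: a round token like token1; may be absent
- token6: a round token like token1; may be absent
- tag_a: slim black key tag with an eyelet, oblong, 34 x 19 x 7 mm, lying in the tray; origin near the middle of its underside. Not wanted.
- tag_b: a key tag like tag_a. Not wanted.
- tag_c: a key tag like tag_a. Not wanted.
- parts_tray: shallow grey tray, firm on the desk, beyond the dock: 180 (x) x 131 (y) mm, walls 4 mm thick; floor 20 mm and rim 42 mm above the desk; origin on the desk under its centre. The parts lie flat in it, side by side, centres about 50 mm apart along its x and 37 mm along its y. Behind it keys hang from a board, reaching forward to x = 0.72 at heights above 0.29.
- writer: token writing dock, firm on the desk: case 110 (x) x 126 (y) mm, origin on the desk under its centre, x away from the robot. Right half: six open cells, 3 along x by 2 along y; left (+y): panel, face 50 mm above the desk, with the dial. Right of dock and tray stands the key cutter, 209 mm high, side at y = 0.20 for x = 0.34 to 0.55; its carriage, 96 mm high, reaches y = 0.25 before x = 0.37.
- cell1 (a point): centre of the floor of a cell, 34 mm above the desk. Every cell is 32 x 32 mm inside, its walls and dividers 3 to 4 mm thick, rising 6 mm above the floor; the panel beside the left cells rises 16 mm above it. This is the near left cell.
- cell2 (a point): same, near right cell
- cell3 (a point): same, middle left cell
- cell4 (a point): same, middle right cell
- cell5 (a point): same, far left cell
- cell6 (a point): same, far right cell
- dial_grip (a point): on the dial's upright axis, 66 mm above the desk, mid height of its bar grip: 36 mm long, 11 mm wide, standing 56 to 74 mm above the desk on a flat skirt 35 mm across. This frame turns with the dial.
- dial (a joint): angle of the dial, rad, grows clockwise seen from above. Clicks every 0.524 (30 degrees): 0 = standby (open ring), then 1, 2, 3, 4 at 0.524, 1.047, 1.571, 2.094 (as many dots). At 0 the white pointer on the bar aims 1.047 rad (60 degrees) counterclockwise from the writer's x axis. It stops just past 0 and 4; about 0.1 N m takes it over a click and it settles into the nearest.

How it is judged:
By the outcome, as a careful person would: the job done as asked, in the order asked, and still so for the second after the job is handed in, with the robot touching nothing.
Of token1, token2, token3, token4, token5, token6 only 4 to 6 are there at a start; the rules pass over those that are not, and their reading is None.
At some moment in a run one of token1, token2, token3, token4, token5, token6 may be knocked a few centimetres aside while the robot is not near it.
Once in a run the grip may slacken for a moment while it holds something.
It also fails if it takes over 210 s, if anything falls off the work surface, if the arm or the gripper's body presses on something with over 40 N, if the wrist force passes 120 N, or if a joint passes its speed limit or range.

ROBOT

A 6-joint arm with a two-finger parallel gripper is mounted at the origin on a cart in front of the work surface, level with it; the furniture and walls round the work are solid. World frame = base frame: x ahead of the robot, y to its left, z up, the work surface at z = 0. Lengths are in mm, angles in rad, forces in N, time in s.
With the tool pointing down it reaches from about 350 to 775 mm from the base axis. Payload 5.5 kg.
Tool frame: the origin (TCP) lies at the very end of the fingers, on their centre line; the grasp point (between the pads) lies 19 mm behind it; z points along the fingers, y is the direction in which the jaws open and shut (so a half turn about z gives the same grasp; the last joint's range is limited). The gripper opens to 85 mm and grips with 20 to 120 N. Pads are 22 mm wide; open, the fingers measure 114 mm over their backs; the gripper's body (76 mm by 85 mm) begins 54 mm behind the grasp point. The pads swing forward as they close: fully open they stand 13 mm farther back than shut.
Start: joints at [-0.14, 0.313, 0.046, 1.304, 0, 1.431], TCP at [575.043, -0.016, 202.523] pointing down, gripper open.
Joint ranges: [-2.76, 2.76], [-0.86, 1.69], [-1.03, 1.26], [-2.2, 2.34], [-1.47, 1.5], [-3.14, 3.14]. Speed limits (rad/s): [2.57, 2.57, 3.14, 3.14, 3.14, 3.14].

INTERFACE

Orientations are given as a unit quaternion [x, y, z, w].
In Python, from workcell import monitor, read_camera, ticket gives the robot as it stands.
- The arm moves only by the tool arm_command, never from a script. Its argument "commands" is a list of rows, each an object with "translation": the shift along the tool's x, y, z in cm, a list of three; "twist": the turn, a rotation vector about the tool's x, y, z in rad, a list of three. A call has 1 to 10 rows; each row is the pose to reach, as a shift and turn from the pose commanded when the call began, along the tool's axes at that moment; what a row does not reach only later rows make up. A row lasts 1/12 s, in which the tool goes at most 41.7 mm and 7.16 degrees, less where a joint would pass 70% of its speed; a pose out of reach is approached as far as the arm can. A call with a gripper value outside its range is refused whole. "hand" is the opening in per cent of the stroke, from 0 (shut) to 100 (fully open), set as the call begins (left out, the last holds). The fingers move at their own pace and stop on an object; the grip force is fixed at half the most. Time passes only in rows, so rows that repeat a pose let the fingers close. It gives the time, the measured TCP pose, the force and the opening at its end, in the units of the state.
- monitor.sense(): the state, without advancing time (a new reading comes with each control period).
- read_camera(name): name is "scene" or "side" or "wrist"; returns a dict with "color" (480x640x3 uint8, red, green, blue), "camera_matrix" (3x3 intrinsics, pixels), "dist_coeffs" ([k1, k2, p1, p2, k3] as OpenCV has them; the pictures are not rectified), "camera_from_world" (4x4, takes a point from world to camera coordinates); the wrist camera has in their place "hand_eye" (4x4, takes a point from camera to tool coordinates, whose origin is the TCP and whose axes are the flange's). Camera axes: x right, y up, looking along -z (the intrinsics and any distortion apply to the point x, -y, -z); pixel columns grow to the right and rows downward; lengths in mm; the calibration is good to about 2 mm. A picture is of the moment at which its call begins: read the wrist's pose just before it. There is no depth.
- ticket.job_done(): hands the job in, once; it reports no verdict.
The state is a dict: "time_s": time; "joints": joint angles; "qvel": joint speeds; "effort": joint torques, N m; "tool_pos": TCP position; "tcp_rot": TCP orientation; "wrist_force": force on the tool from outside, world axes, zero at the start; "moment": the same for the moment, N m; "finger_gap": opening from 0.0 (shut) to 1.0 (fully open).
Only numpy, scipy, OpenCV 4.12 (cv2) and the standard library are available. Lean on these libraries where they do the work, as an engineer would, in place of code of your own. Each camera call takes 0.05 s, during which the arm holds its last target.

## Working session

There is one attempt and no reset: what is moved stays moved. The work goes in short steps, Python scripts to look and compute and a tool call to move; the robot and the scene stay as the last step left them, time stands still between calls to the robot, and variables do not carry over. Pictures are saved under pics/ and viewed, and the job is handed in when it is done.

Besides the shell and the picture viewer there is one more tool, called after ">>>" by a JSON object that holds its "name" and its "arguments". arm_command: Moves the arm, as the interface text tells. Its arguments: {"type":"object","properties":{"commands":{"type":"array","items":{"type":"object","properties":{"translation":{"type":"array","items":{"type":"number"}},"twist":{"type":"array","items":{"type":"number"}}}}},"hand":{"type":"number"}},"required":["commands"]}

```bash
ls; mkdir -p pics; cat > h.py <<'E'
import numpy as np, cv2
from workcell import monitor, read_camera, ticket
from scipy.spatial.transform import Rotation as R
def grab(n,save=None):
    s=monitor.sense(); c=read_camera(n)
    K=np.array(c["camera_matrix"],float); d=np.array(c["dist_coeffs"],float)
    if n=="wrist":
        T=np.eye(4); T[:3,:3]=R.from_quat(s["tcp_rot"]).as_matrix(); T[:3,3]=s["tool_pos"]
        W=T@np.array(c["hand_eye"])
    else: W=np.linalg.inv(np.array(c["camera_from_world"]))
    im=cv2.cvtColor(np.array(c["color"]),cv2.COLOR_RGB2BGR)
    if save: cv2.imwrite("pics/"+save,im)
    return dict(im=im,K=K,d=d,W=W)
def ray(v,uv):
    p=cv2.undistortPoints(np.array(uv,float).reshape(-1,1,2),v["K"],v["d"]).reshape(-1,2)
    D=np.c_[p[:,0],-p[:,1],-np.ones(len(p))]@v["W"][:3,:3].T
    return v["W"][:3,3],D
def onz(v,uv,z):
    o,D=ray(v,uv); return o+D*((z-o[2])/D[:,2])[:,None]
def tri(views,uvs):
    A=np.zeros((3,3));b=np.zeros(3)
    for v,uv in zip(views,uvs):
        o,D=ray(v,[uv]);D=D[0]/np.linalg.norm(D[0]);P=np.eye(3)-np.outer(D,D);A+=P;b+=P@o
    return np.linalg.solve(A,b)
def proj(v,X):
    X=np.atleast_2d(X); c=(X-v["W"][:3,3])@v["W"][:3,:3]
    return cv2.projectPoints(np.c_[c[:,0],-c[:,1],-c[:,2]],np.zeros(3),np.zeros(3),v["K"],v["d"])[0].reshape(-1,2)
E
python3 - <<'E'
from h import *
for n in("scene","side","wrist"):
    v=grab(n,n+"0.png"); print(n,v["W"].round(3).tolist(),v["K"].tolist(),v["d"])
print(monitor.sense())
E
```

```text
pics
scene [[-0.968, -0.167, 0.187, 667.746], [0.251, -0.654, 0.714, 906.682], [0.003, 0.738, 0.675, 650.708], [0.0, 0.0, 0.0, 1.0]] [[547.6894603637292, 0.0, 327.0890805466493], [0.0, 547.6894603637292, 250.45191731569153], [0.0, 0.0, 1.0]] [-0.04250726  0.          0.          0.          0.        ]
side [[-1.0, 0.019, -0.024, 502.328], [-0.03, -0.481, 0.876, 1056.748], [0.005, 0.876, 0.482, 472.208], [0.0, 0.0, 0.0, 1.0]] [[475.1876303387833, 0.0, 321.330937447839], [0.0, 475.1876303387833, 234.08461677833043], [0.0, 0.0, 1.0]] [-0.05451021  0.          0.          0.          0.        ]
wrist [[1.0, -0.001, 0.001, 574.288], [0.001, 0.954, 0.3, 77.317], [-0.001, -0.3, 0.954, 371.979], [0.0, 0.0, 0.0, 1.0]] [[367.473939102696, 0.0, 323.2467330124894], [0.0, 367.473939102696, 242.62607004574667], [0.0, 0.0, 1.0]] [-0.00507015  0.          0.          0.          0.        ]
{'time_s': 0.15, 'joints': array([-1.39595557e-01,  3.13861564e-01,  4.52409948e-02,  1.30359271e+00,
        3.60159174e-07,  1.43115466e+00]), 'qvel': array([ 0.00102183, -0.00086913,  0.00339511, -0.00051995, -0.00093703,
        0.00176472]), 'effort': array([ 1.76330479e-03, -4.81067133e+01,  2.98815805e+01,  1.39078675e-02,
       -1.10673584e-04, -5.56924022e-05]), 'tool_pos': array([5.74580746e+02, 5.19548613e-02, 2.01795013e+02]), 'tcp_rot': array([ 7.07090302e-01,  7.07122906e-01, -4.26231517e-04, -5.65918456e-04]), 'wrist_force': array([-0.23941045, -0.84778007,  0.90011118]), 'moment': array([-0.00746764, -0.01436194,  0.01952012]), 'finger_gap': 1.00364196524986}
```

View pics/scene0.png

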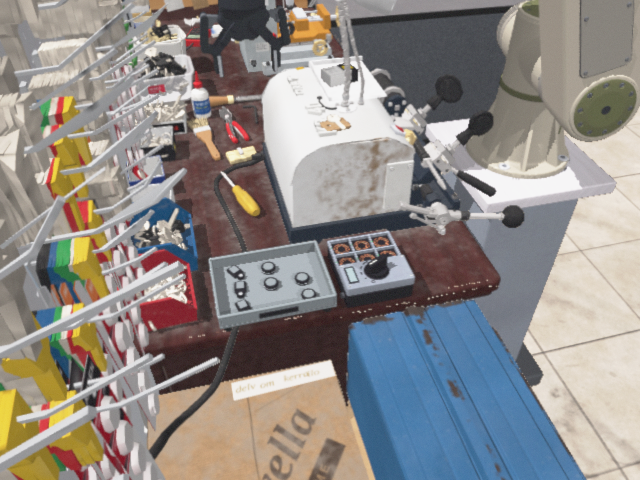

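View pics/side0.png

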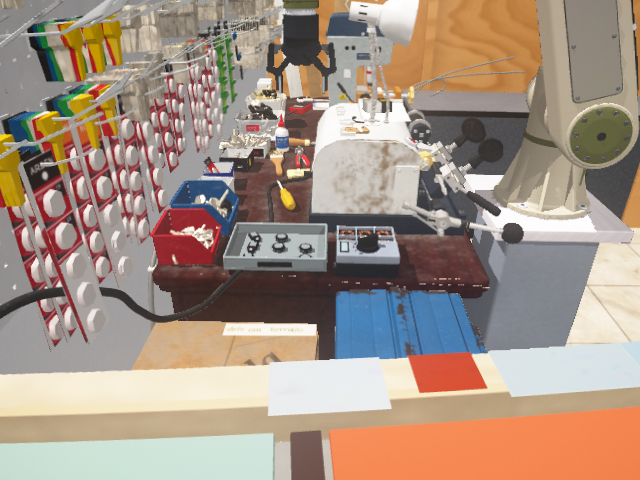

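View pics/wrist0.png

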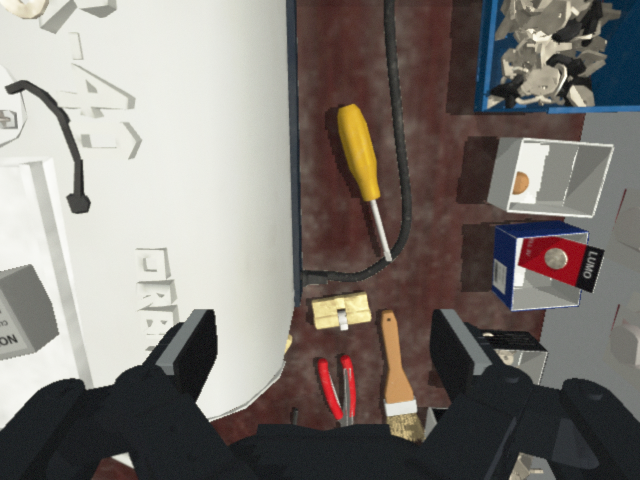

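The scene view shows the tray around pixel (270,280), holding round parts and key tags, and the dock around (372,265). The gripper is far off at the right (y=0). I'll enlarge both views next.

```bash
python3 - <<'E'
from h import *
a=cv2.imread("pics/scene0.png")[220:335,200:425]; b=cv2.imread("pics/side0.png")[210:280,215:410]
cv2.imwrite("pics/crop_a.png",cv2.resize(a,None,fx=3.5,fy=3.5,interpolation=2)); cv2.imwrite("pics/crop_b.png",cv2.resize(b,None,fx=4,fy=4,interpolation=2))
v=grab("scene"); w=grab("side")
for uv,t in [((270,285),40),((372,265),50),((377,268),66)]: print(onz(v,[uv],t))
print(onz(w,[(368,243)],66))
E
```

```text
[[603.9225653  314.91546556  40.        ]]
[[441.05209631 321.3129433   50.        ]]
[[441.71752149 345.10845927  66.        ]]
[[441.28692193 346.54376568  66.        ]]
```

View pics/crop_a.png

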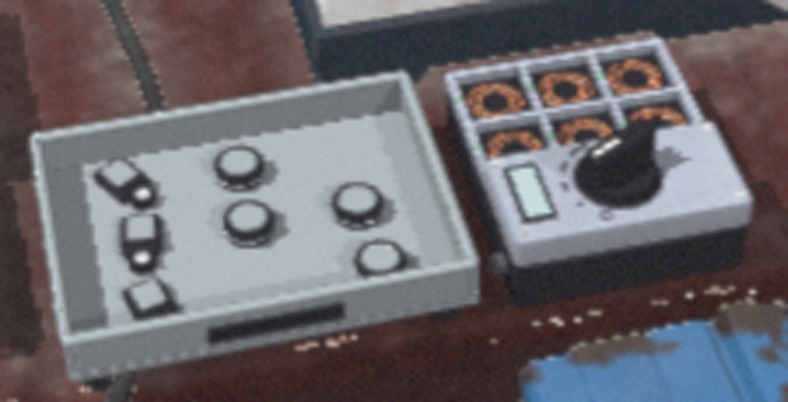

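View pics/crop_b.png

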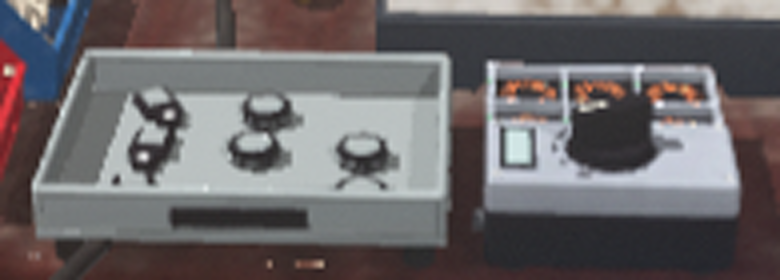

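Four tokens are visible, and three tags at the far end. The dial's axis is near (441,346). Next I'll raise the arm and move over for a wrist overview.

>>> {"name": "arm_command", "arguments": {"commands": [{"translation": [0, 0, -4], "twist": [0, 0, 0]}, {"translation": [3, -0.6, -6], "twist": [0, 0, 0]}, {"translation": [7, -1.4, -6], "twist": [0, 0, 0]}, {"translation": [11, -2.2, -6], "twist": [0, 0, 0]}, {"translation": [15, -3, -6], "twist": [0, 0, 0]}, {"translation": [19, -4, -6], "twist": [0, 0, 0]}, {"translation": [23, -5, -6], "twist": [0, 0, 0]}, {"translation": [27, -6, -6], "twist": [0, 0, 0]}, {"translation": [31, -6.5, -6], "twist": [0, 0, 0]}, {"translation": [35, -6.5, -4], "twist": [0, 0, 0]}]}}

```text
time_s: 1.08
tool_pos: [510.1, 350.4, 247.7]
tcp_rot: [0.707, 0.707, 0.003, 0.001]
wrist_force: [0.6, 0.2, 0.5]
finger_gap: 0.999
```

```bash
python3 - <<'E'
from h import *
v=grab("wrist","w1.png"); s=monitor.sense(); print(s["time_s"],s["tool_pos"],s["tcp_rot"],s["wrist_force"],s["joints"].round(2))
E
```

```text
1.1333 [508.22045664 355.58979938 240.6885036 ] [ 0.70506608  0.70913896  0.00078956 -0.00177153] [ 1.2104022   2.72643357 -3.87215155] [0.48 0.4  0.26 1.43 0.   2.04]
```

View pics/w1.png

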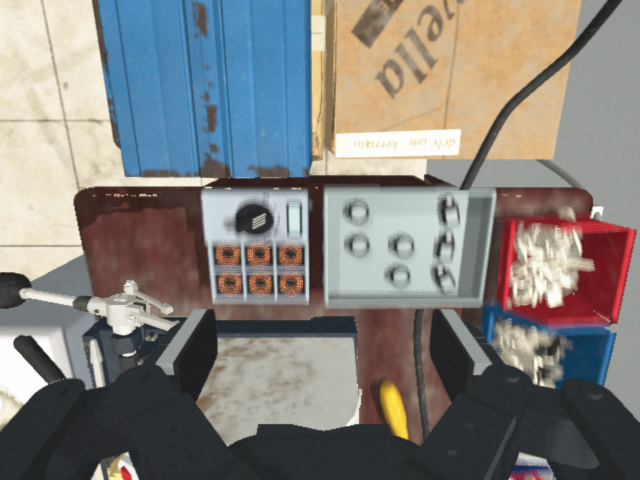

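It shows the dock around (255,245) and the tray around (408,245). There are four tokens, at (357,211), (357,244), (400,245) and (399,275). The picture is blurred because the arm was still settling, so I'll let it settle and take it again.

>>> {"name": "arm_command", "arguments": {"commands": [{"translation": [1, -2, 3], "twist": [0, 0, 0]}, {"translation": [1, -2, 3], "twist": [0, 0, 0]}, {"translation": [1, -2, 3], "twist": [0, 0, 0]}, {"translation": [1, -2, 3], "twist": [0, 0, 0]}]}}

```text
time_s: 1.47
tool_pos: [490.5, 357.3, 214.4]
tcp_rot: [0.707, 0.707, 0.0, 0.0]
wrist_force: [0.0, -0.2, -0.3]
finger_gap: 1.001
```

```bash
python3 - <<'E'
from h import *
v=grab("wrist","w2.png"); s=monitor.sense(); print(s["time_s"],s["tool_pos"],s["tcp_rot"],s["wrist_force"],np.abs(s["qvel"]).max())
import pickle; pickle.dump(v,open("w2.pkl","wb"))
cv2.imwrite("pics/w2c.png",cv2.resize(v["im"][150:330,150:530],None,fx=2.1,fy=2.1,interpolation=2))
E
```

```text
1.5167 [491.57011126 357.41428303 215.42851373] [7.07318037e-01 7.06893606e-01 1.50986813e-03 5.86466407e-04] [ 0.32501199 -0.40133633  0.64772267] 0.02416527505229861
```

View pics/w2c.png

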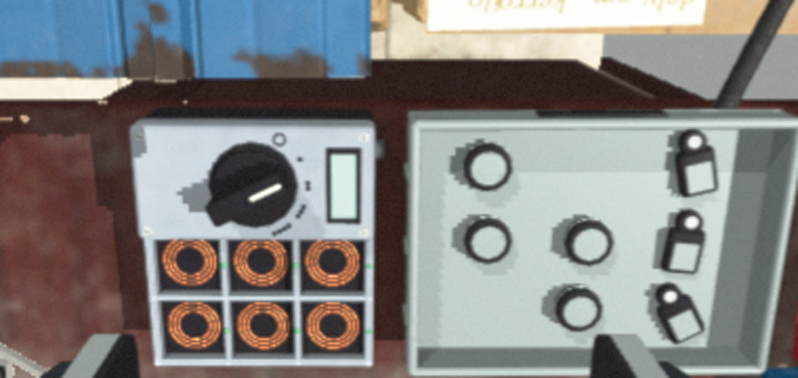

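The pointer line runs from about (250,199) to (283,185) in the crop, roughly 23–30° counterclockwise from x, which fits position 1. I'll measure it, along with the cells and the tokens.

```bash
cat > meas.py <<'E'
from h import *
import pickle
def blobs(m,lo,hi):
    n,l,st,c=cv2.connectedComponentsWithStats(m.astype(np.uint8))
    return [(c[i],st[i]) for i in range(1,n) if lo<st[i,4]<hi]
def dark_tokens(v,zr=(20,),box=None):
    im=v["im"]; g=im.max(2)
    m=(g<90)
    if box: 
        k=np.zeros_like(m); k[box[1]:box[3],box[0]:box[2]]=1; m&=k
    cs,_=cv2.findContours(m.astype(np.uint8),cv2.RETR_EXTERNAL,cv2.CHAIN_APPROX_NONE)
    return [c for c in cs if cv2.contourArea(c)>60]
E
python3 - <<'E'
from meas import *
v=pickle.load(open("w2.pkl","rb")); im=v["im"]
hsv=cv2.cvtColor(im,cv2.COLOR_BGR2HSV)
o=((hsv[...,0]<16)&(hsv[...,1]>130)&(hsv[...,2]>110)).astype(np.uint8)
o=cv2.morphologyEx(o,cv2.MORPH_CLOSE,np.ones((5,5)))
for c,s in blobs(o,200,2500):
    if 215<c[0]<340 and 230<c[1]<340: print("coil",c.round(1),s.tolist(),onz(v,[c],34)[0].round(1))
for c in dark_tokens(v,box=(340,190,500,325)):
    M=cv2.minEnclosingCircle(c); a=cv2.contourArea(c); m=cv2.moments(c); cc=(m['m10']/m['m00'],m['m01']/m['m00'])
    print("tok",np.round(cc,1),"r",round(M[1],1),a,onz(v,[cc],25)[0].round(1))
# pointer
w=(im.min(2)>180).astype(np.uint8)
for c,s in blobs(w[:], 15,200):
    if 255<c[0]<295 and 225<c[1]<260:
        ys,xs=np.nonzero(w[s[1]:s[1]+s[3],s[0]:s[0]+s[2]]); P=onz(v,np.c_[xs+s[0],ys+s[1]],74)[:,:2]
        q=P.mean(0);u=np.linalg.svd(P-q)[2][0]; print("ptr",q,np.degrees(np.arctan2(u[1],u[0])),np.ptp((P-q)@u))
E
```

```text
coil [239.9 274.4] [227, 265, 26, 20, 312] [404.7 290.1  34. ]
coil [273.6 274.8] [261, 265, 26, 21, 317] [439.4 289.7  34. ]
coil [307.9 274.9] [295, 265, 26, 21, 319] [474.6 289.5  34. ]
coil [241.9 304.2] [230, 294, 25, 22, 315] [404.6 256.1  34. ]
coil [275.  304.5] [263, 294, 25, 23, 316] [439.5 255.8  34. ]
coil [308.  304.6] [296, 294, 25, 23, 332] [474.4 255.6  34. ]
tok [438.6 318.2] r 10.5 169.0 [617.2 234.5  25. ]
tok [424.6 296.7] r 11.1 315.5 [599.6 260.5  25. ]
tok [469. 295.] r 14.2 210.5 [647.3 262.5  25. ]
tok [429.4 265.1] r 11.1 334.0 [601.7 296.8  25. ]
tok [381.4 264.1] r 11.0 329.0 [551.3 298.   25. ]
tok [473.1 262.4] r 15.4 174.5 [647.1 299.9  25. ]
tok [381.3 229. ] r 11.4 364.5 [549.3 336.   25. ]
tok [477.1 224.9] r 15.7 188.0 [646.1 340.4  25. ]
tok [406.2 204.2] r 100.2 2223.0 [572.8 361.6  25. ]
ptr [448.43342866 338.11234228] -154.79468103709678 13.768411291064574
```

```bash
python3 - <<'E'
from meas import *
v=pickle.load(open("w2.pkl","rb")); im=v["im"]
c=im[200:270,210:340]; cv2.imwrite("pics/dialc.png",cv2.resize(c,None,fx=6,fy=6,interpolation=2))
s=grab("scene"); d=grab("side")
cv2.imwrite("pics/dials.png",np.vstack([cv2.resize(s["im"][235:300,330:420],None,fx=4,fy=4,interpolation=2),cv2.resize(d["im"][220:270,330:420],None,fx=4,fy=4,interpolation=2)]))
E
```

```text
(no output)
```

View pics/dialc.png

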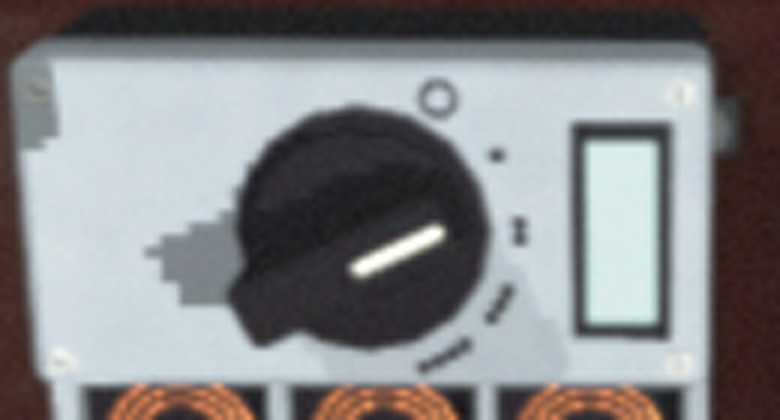

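View pics/dials.png

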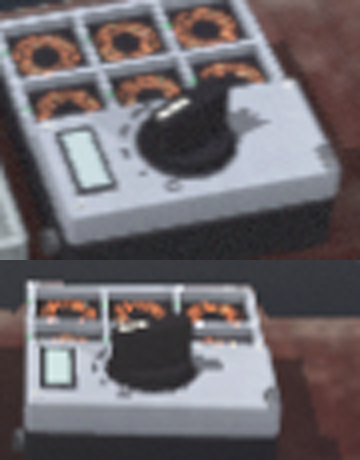

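```bash
python3 - <<'E'
from meas import *
v=pickle.load(open("w2.pkl","rb")); s=grab("scene"); d=grab("side")
print("skirt c",onz(v,[(270.7,237.8)],54))
print("skirt edges",onz(v,[(250,238),(291.3,238),(270,217.5),(271,257.8)],54).round(1).tolist())
print("bar ends",onz(v,[(283.7,238.5),(251.3,253.3)],74))
print("tri ptr",tri([v,s],[(276.2,241.8),(373.2,262)]),tri([v,d],[(276.2,241.8),(362.0,236.2)]))
def g(v,uv,z):print(onz(v,uv,z).round(1).tolist())
g(v,[(282.8,216.5),(292.8,226),(296.8,238.5),(293.3,250.3),(284,259)],50)
# panel corners
g(v,[(212,209),(328.5,207.5),(217,263),(328,263)],50)
E
```

```text
skirt c [[441.03053737 335.35123963  54.        ]]
skirt edges [[421.6, 335.1, 54.0], [460.4, 335.2, 54.0], [441.2, 354.9, 54.0], [440.5, 315.4, 54.0]]
bar ends [[455.43435076 340.71191035  74.        ]
 [426.02176453 326.87439388  74.        ]]
tri ptr [447.38246402 337.98136621  73.55743242] [450.1933605  337.88365114  74.52550506]
[[452.6, 354.9, 50.0], [461.7, 345.8, 50.0], [465.2, 333.5, 50.0], [461.6, 321.6, 50.0], [452.4, 312.7, 50.0]]
[[387.1, 362.0, 50.0], [495.2, 363.5, 50.0], [387.2, 308.6, 50.0], [495.0, 308.6, 50.0]]
```

The heights check out: the pointer triangulates to z≈74. The dial axis is at about (441,334.5), and the pointer at 25–28° means position 1. I'll align the jaws across the bar at 120°, keeping joint 6 in range.

>>> {"name": "arm_command", "arguments": {"commands": [{"translation": [-0.5, -1, 0], "twist": [0, 0, -0.12]}, {"translation": [-1, -2, 1], "twist": [0, 0, -0.24]}, {"translation": [-1.5, -3, 2], "twist": [0, 0, -0.36]}, {"translation": [-2, -4, 3], "twist": [0, 0, -0.48]}, {"translation": [-2.5, -4.9, 4], "twist": [0, 0, -0.6]}, {"translation": [-2.5, -4.9, 5], "twist": [0, 0, -0.72]}, {"translation": [-2.5, -4.9, 6], "twist": [0, 0, -0.84]}, {"translation": [-2.5, -4.9, 7], "twist": [0, 0, -0.96]}, {"translation": [-2.5, -4.9, 8], "twist": [0, 0, -1.08]}, {"translation": [-2.5, -4.9, 9], "twist": [0, 0, -1.2]}], "hand": 45}}

```text
time_s: 2.55
tool_pos: [442.3, 332.3, 124.4]
tcp_rot: [0.182, 0.983, 0.001, 0.001]
wrist_force: [0.3, 0.0, 0.6]
finger_gap: 0.448
```

>>> {"name": "arm_command", "arguments": {"commands": [{"translation": [0, 0, 0], "twist": [0, 0, -0.12]}, {"translation": [0, 0, 0], "twist": [0, 0, -0.24]}, {"translation": [0, 0, 0], "twist": [0, 0, -0.36]}, {"translation": [0, 0, 0], "twist": [0, 0, -0.48]}, {"translation": [0, 0, 0], "twist": [0, 0, -0.6]}, {"translation": [0, 0, 0], "twist": [0, 0, -0.72]}, {"translation": [0, 0, 0], "twist": [0, 0, -0.84]}, {"translation": [0, 0, 0], "twist": [0, 0, -0.88]}, {"translation": [0, 0, 0], "twist": [0, 0, -0.88]}, {"translation": [0, 0, 0], "twist": [0, 0, -0.88]}]}}

```text
time_s: 3.38
tool_pos: [442.0, 332.2, 124.6]
tcp_rot: [-0.251, 0.968, 0.0, 0.001]
wrist_force: [0.4, 0.8, 0.9]
finger_gap: 0.451
```

```bash
python3 - <<'E'
from h import *
v=grab("wrist","w3.png"); s=monitor.sense(); print(s["time_s"],s["tool_pos"],s["tcp_rot"],s["wrist_force"],s["finger_gap"],s["joints"].round(2))
print(R.from_quat(s["tcp_rot"]).as_matrix().round(3))
import pickle; pickle.dump(v,open("w3.pkl","wb"))
E
```

```text
3.4333 [441.74940153 332.23257226 124.4103342 ] [-2.50893587e-01  9.68014486e-01  1.15368187e-04  5.91532911e-04] [ 0.57073461  0.2682491  -0.60685251] 0.45367271512771673 [ 0.5   0.3  -0.16  1.1  -0.   -0.01]
[[-0.874 -0.486  0.001]
 [-0.486  0.874  0.001]
 [-0.001 -0.    -1.   ]]
```

View pics/w3.png

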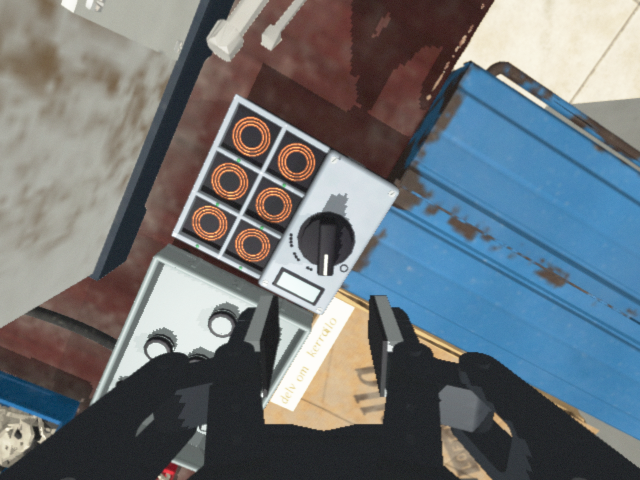

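```bash
cat >> meas.py <<'E'
def pointer(v,near=(441,335),z=74):
    w=(v["im"].min(2)>175).astype(np.uint8); p0=proj(v,[near[0],near[1],z])[0]
    out=[]
    for c,s in blobs(w,12,400):
        if np.hypot(*(c-p0))<40:
            ys,xs=np.nonzero(w[s[1]:s[1]+s[3],s[0]:s[0]+s[2]]); P=onz(v,np.c_[xs+s[0],ys+s[1]],z)[:,:2]
            q=P.mean(0);r=q-np.array(near)
            if not 2<np.hypot(*r)<22: continue
            u=np.linalg.svd(P-q)[2][0]; u=u*np.sign(u@r)
            out.append((q.round(1),round(np.degrees(np.arctan2(u[1],u[0])),1),round(np.ptp((P-q)@u),1)))
    return out
E
python3 - <<'E'
from meas import *
v=pickle.load(open("w3.pkl","rb")); print(pointer(v)); 
v2=pickle.load(open("w2.pkl","rb")); print(pointer(v2))
print(proj(v,[441,334.5,54]))
im=v["im"]; cv2.imwrite("pics/w3c.png",cv2.resize(im[190:290,270:400],None,fx=6,fy=6,interpolation=2))
E
```

```text
[(array([443.9, 349.2]), np.float64(33.7), np.float64(2.8))]
[(array([448.4, 338.1]), np.float64(25.9), np.float64(13.8))]
[[325.77325974 244.19924289]]
```

View pics/w3c.png

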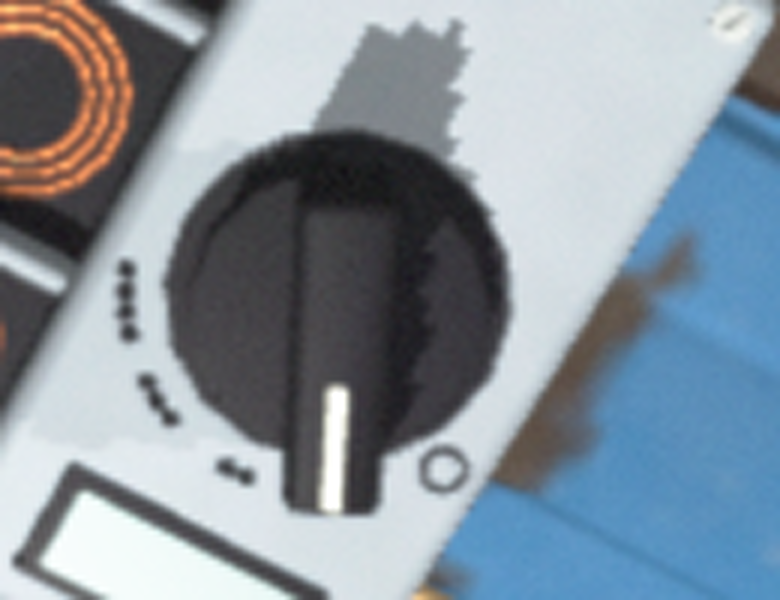

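The bar lies nearly along the image's vertical axis, with its pointer at the one-dot mark (which the bar hides) and the ring next to it. I'll compute the centre and angle from here.

```bash
python3 - <<'E'
from meas import *
v=pickle.load(open("w3.pkl","rb"))
print(onz(v,[(326.5,238.7)],54), onz(v,[(327.2,250.2)],74))
P=onz(v,[(325.2,275.5),(326.3,254.5)],74); d=P[0]-P[1]; print(P,np.degrees(np.arctan2(d[1],d[0])))
P=onz(v,[(325.2,275.5),(328.5,225)],74); d=P[0]-P[1]; print(P,np.degrees(np.arctan2(d[1],d[0])),np.hypot(*d[:2]))
E
```

```text
[[437.30223806 333.00335771  54.        ]] [[438.48460273 333.97428172  74.        ]]
[[454.24054801 341.31878396  74.        ]
 [441.28659057 334.88782998  74.        ]] 26.401964706761085
[[454.24054801 341.31878396  74.        ]
 [423.67590055 326.59857722  74.        ]] 25.715880865353018 33.92465416845655
```

Two views put the axis near (440,334.3) and the bar at 26°. I'll descend onto it with the tips at z≈59.5, just above the skirt.

>>> {"name": "arm_command", "arguments": {"commands": [{"translation": [0.06, 0.28, 1.5], "twist": [0, 0, 0.05]}, {"translation": [0.06, 0.28, 3.5], "twist": [0, 0, 0.05]}, {"translation": [0.06, 0.28, 5], "twist": [0, 0, 0.05]}, {"translation": [0.06, 0.28, 6], "twist": [0, 0, 0.05]}, {"translation": [0.06, 0.28, 6.5], "twist": [0, 0, 0.05]}, {"translation": [0.06, 0.28, 6.5], "twist": [0, 0, 0.05]}, {"translation": [0.06, 0.28, 6.5], "twist": [0, 0, 0.05]}]}}

```text
time_s: 4.02
tool_pos: [439.5, 334.5, 59.2]
tcp_rot: [-0.227, 0.974, 0.0, 0.0]
wrist_force: [-0.2, -0.0, -0.1]
finger_gap: 0.449
```

```bash
python3 - <<'E'
from h import *
v=grab("wrist","w4.png"); s=grab("side"); cv2.imwrite("pics/s4.png",cv2.resize(s["im"][150:280,280:460],None,fx=4,fy=4,interpolation=2))
E
```

```text
(no output)
```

View pics/w4.png

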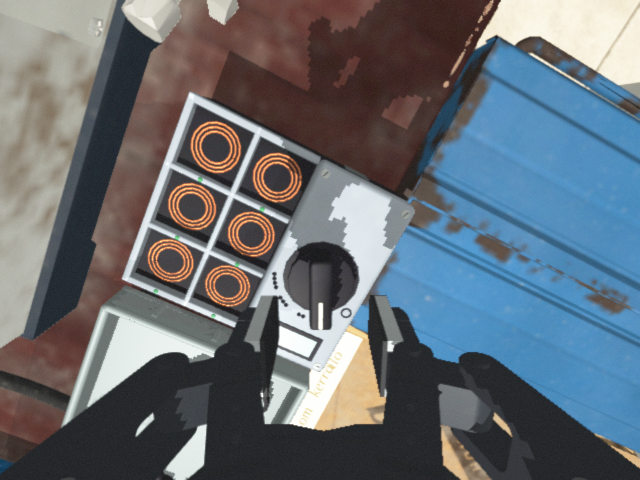

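View pics/s4.png

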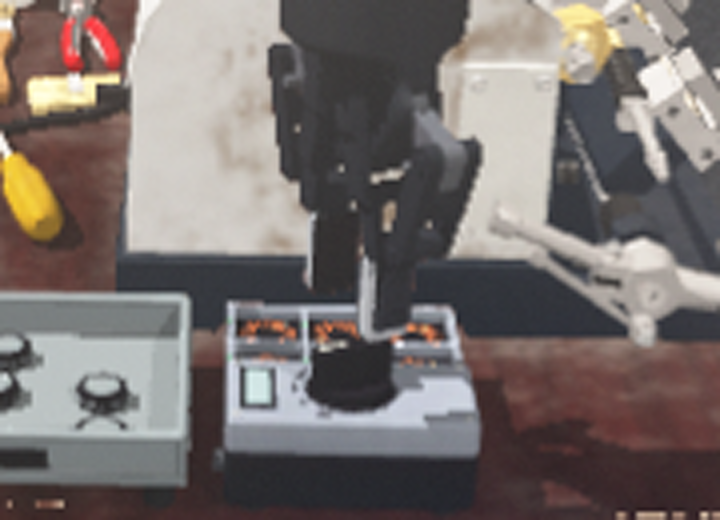

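```bash
python3 - <<'E'
from meas import *
v=grab("wrist");s=grab("side");t=monitor.sense()["tool_pos"]; print(t)
M=R.from_quat(monitor.sense()["tcp_rot"]).as_matrix()
for k in (0,-13): 
  for j in (-19,0,19):
    p=t+M@[0,j,k]; print(k,j,proj(v,p).round(0),(proj(s,p).round(0)-[280,150])*4, p.round(0))
print(proj(v,[440,334.3,74]),(proj(s,[440,334.3,74])-[280,150])*4, read_camera("wrist")["hand_eye"])
E
```

```text
[439.87970481 334.8078391   59.85991172]
0 -19 [[284. 287.]] [[332. 352.]] [448. 318.  60.]
0 0 [[322. 287.]] [[352. 372.]] [440. 335.  60.]
0 19 [[360. 287.]] [[376. 392.]] [431. 352.  60.]
-13 -19 [[282. 298.]] [[332. 324.]] [448. 318.  73.]
-13 0 [[322. 298.]] [[356. 344.]] [440. 335.  73.]
-13 19 [[362. 298.]] [[376. 364.]] [431. 352.  73.]
[[320.82288724 298.87312262]] [[354.37058731 341.98295955]] [[ 6.45845299e-04  9.53444177e-01  3.01568872e-01  7.72019636e+01]
 [ 9.99999693e-01 -4.82281302e-04 -6.16830246e-04  5.50869249e-01]
 [-4.42672178e-04  3.01569178e-01 -9.53444196e-01 -1.70303461e+02]
 [ 0.00000000e+00  0.00000000e+00  0.00000000e+00  1.00000000e+00]]
```

The image shows the bar centred between the pads, with the tips standing back while open. I'll close now.

>>> {"name": "arm_command", "arguments": {"commands": [{"translation": [0, 0, 0], "twist": [0, 0, 0]}, {"translation": [0, 0, 0], "twist": [0, 0, 0]}, {"translation": [0, 0, 0], "twist": [0, 0, 0]}, {"translation": [0, 0, 0], "twist": [0, 0, 0]}, {"translation": [0, 0, 0], "twist": [0, 0, 0]}, {"translation": [0, 0, 0], "twist": [0, 0, 0]}, {"translation": [0, 0, 0], "twist": [0, 0, 0]}, {"translation": [0, 0, 0], "twist": [0, 0, 0]}], "hand": 0}}

```text
time_s: 4.93
tool_pos: [439.1, 334.4, 58.8]
tcp_rot: [-0.228, 0.974, -0.0, 0.0]
wrist_force: [0.0, -0.1, -0.6]
finger_gap: 0.001
```

```bash
python3 - <<'E'
from h import *
v=grab("wrist","w5.png"); s=grab("side"); cv2.imwrite("pics/s5.png",cv2.resize(s["im"][150:280,280:460],None,fx=4,fy=4,interpolation=2))
print(monitor.sense())
E
```

```text
{'time_s': 5.0333, 'joints': array([ 5.05356559e-01,  3.54042362e-01, -2.61849717e-01,  9.54801604e-01,
       -4.80062319e-05,  4.61527065e-02]), 'qvel': array([ 0.00035965, -0.00115763,  0.0008748 , -0.00148777,  0.00084555,
       -0.00063596]), 'effort': array([-6.18086124e-04, -4.71631050e+01,  2.67211014e+01,  1.24069389e-03,
       -4.70732375e-04, -2.32708274e-06]), 'tool_pos': array([439.19131295, 334.40528912,  58.86325017]), 'tcp_rot': array([-2.27589913e-01,  9.73757068e-01, -9.12286985e-06,  5.59177750e-05]), 'wrist_force': array([-0.42845493,  0.53312887,  0.29874232]), 'moment': array([ 0.01507418, -0.00802093, -0.03968658]), 'finger_gap': -0.0009678354039443376}
```

View pics/w5.png

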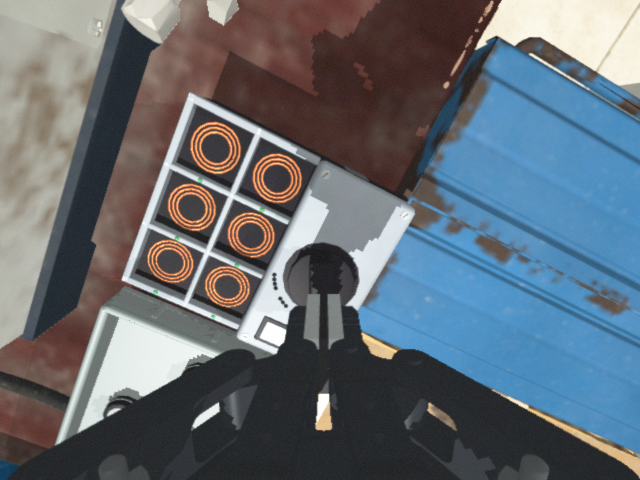

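View pics/s5.png

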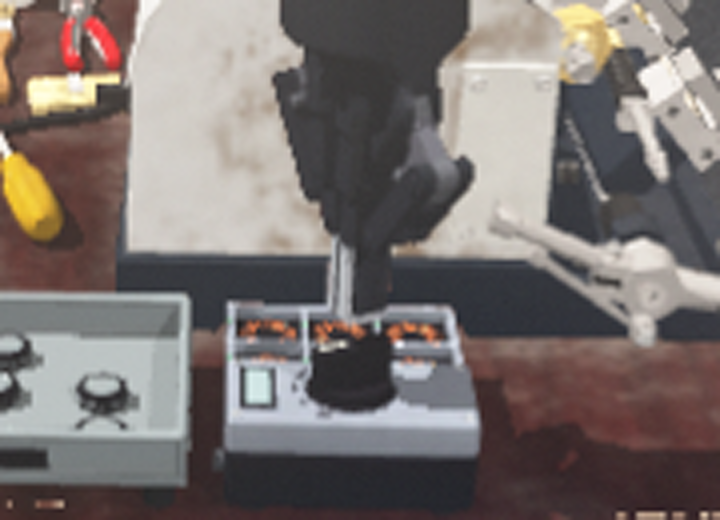

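The fingers shut fully (gap 0) and the bar is still free, so the tips are above it. I'll measure where the tips really are.

```bash
python3 - <<'E'
from meas import *
s=grab("side");c=grab("scene");v=grab("wrist")
cv2.imwrite("pics/s6.png",cv2.resize(s["im"][205:265,330:400],None,fx=10,fy=10,interpolation=2))
cv2.imwrite("pics/c6.png",cv2.resize(c["im"][215:290,330:420],None,fx=8,fy=8,interpolation=2))
cv2.imwrite("pics/v6.png",cv2.resize(v["im"][230:350,250:410],None,fx=5,fy=5,interpolation=2))
t=monitor.sense()["tool_pos"];M=R.from_quat(monitor.sense()["tcp_rot"]).as_matrix()
for k in (0,-13,-26):
  for a in(-11,11):
    p=t+M@[a,0,k]; print(k,a,(proj(s,p)-[330,205])*10,(proj(c,p)-[330,215])*8,(proj(v,p)-[250,230])*5)
E
```

```text
0 -11 [[330.841037   393.82219478]] [[327.9468778  436.54994639]] [[359.0563471  381.38810119]]
0 11 [[440.55238391 368.26918045]] [[408.70568956 385.16570049]] [[358.95365971 181.66320991]]
-13 -11 [[334.45289133 328.62971087]] [[331.83127751 387.90918703]] [[358.61439842 444.48591057]]
-13 11 [[444.95378368 303.53411392]] [[413.37288337 336.6082631 ]] [[358.48662372 232.68650624]]
-26 -11 [[338.11147858 262.43261645]] [[335.7942373  338.23511529]] [[358.10591958 517.09283008]]
-26 11 [[449.41110497 237.81337429]] [[418.13297285 287.03431273]] [[357.94621445 291.73238351]]
```

View pics/s6.png

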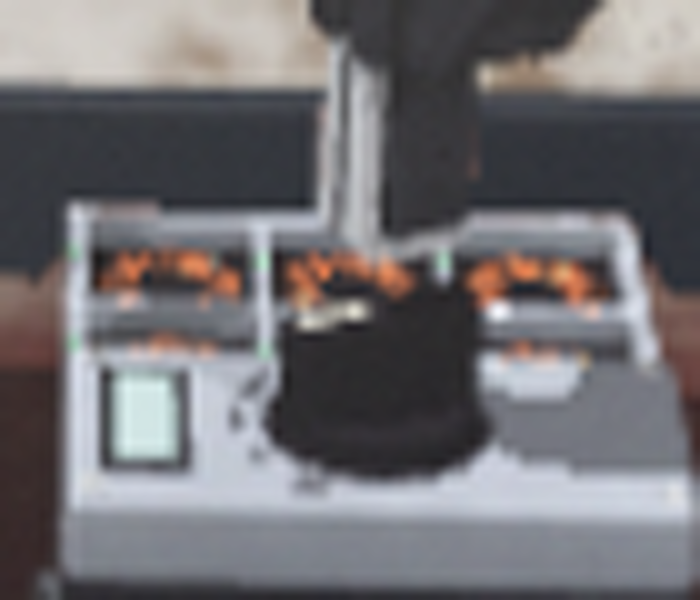

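View pics/c6.png

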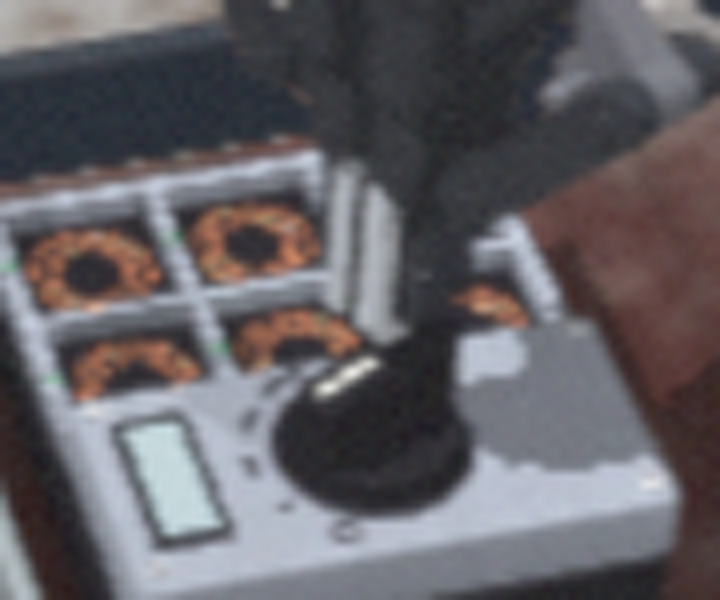

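View pics/v6.png

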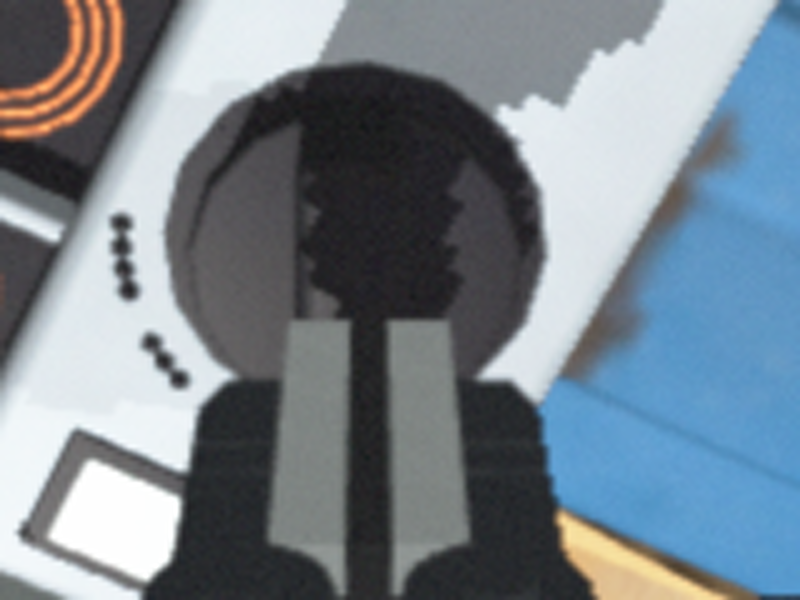

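```bash
python3 - <<'E'
from meas import *
s=grab("side");c=grab("scene");v=grab("wrist")
def S(x,y):return (330+x/10,205+y/10)
def C(x,y):return (330+x/8,215+y/8)
def V(x,y):return (250+x/5,230+y/5)
print(monitor.sense()["tool_pos"])
# inner pad right strip, lower-right bottom corner (facing camera)
for a,b in [((383,258),(388,340)),((355,240),(355,308)),((372,255),(375,335))]:
    print(tri([s,c],[S(*a),C(*b)]))
# wrist tips: edge mid, with scene
print(tri([v,s],[V(369,320),S(365,250)]),tri([v,c],[V(369,320),C(368,325)]))
# dial features: pointer mid
print(tri([s,c],[S(335,314),C(347,376)]))
E
```

```text
[439.18838334 334.41733856  58.8689525 ]
[442.08912572 348.07567118  90.71354244]
[445.40352611 336.74709058  88.62562185]
[443.70218153 345.28873974  89.78862423]
[438.86053354 331.43007818  80.6222222 ] [437.0065401  331.76975232  77.29121546]
[448.58729706 343.56970078  77.86954893]
```

The tips appear to sit about 20–30 mm behind the reported TCP. I'll find the offset by touch, lowering the shut fingers lightly onto the top of the bar (z=74).

>>> {"name": "arm_command", "arguments": {"commands": [{"translation": [0, 0, 0.3], "twist": [0, 0, 0]}, {"translation": [0, 0, 0.3], "twist": [0, 0, 0]}, {"translation": [0, 0, 0.3], "twist": [0, 0, 0]}]}}

```text
time_s: 5.58
tool_pos: [438.9, 334.3, 55.6]
tcp_rot: [-0.228, 0.974, -0.0, -0.0]
wrist_force: [-0.2, 0.2, 0.7]
finger_gap: 0.0
```

>>> {"name": "arm_command", "arguments": {"commands": [{"translation": [0, 0, 0.2], "twist": [0, 0, 0]}, {"translation": [0, 0, 0.2], "twist": [0, 0, 0]}, {"translation": [0, 0, 0.2], "twist": [0, 0, 0]}]}}

```text
time_s: 5.83
tool_pos: [439.0, 334.4, 53.7]
tcp_rot: [-0.228, 0.974, -0.0, -0.0]
wrist_force: [0.6, -0.6, -1.0]
finger_gap: 0.001
```

>>> {"name": "arm_command", "arguments": {"commands": [{"translation": [0, 0, 0.2], "twist": [0, 0, 0]}, {"translation": [0, 0, 0.2], "twist": [0, 0, 0]}, {"translation": [0, 0, 0.2], "twist": [0, 0, 0]}]}}

```text
time_s: 6.08
tool_pos: [439.0, 334.4, 51.7]
tcp_rot: [-0.228, 0.974, -0.0, -0.0]
wrist_force: [0.5, 0.0, 0.6]
finger_gap: -0.002
```

>>> {"name": "arm_command", "arguments": {"commands": [{"translation": [0, 0, 0.2], "twist": [0, 0, 0]}, {"translation": [0, 0, 0.2], "twist": [0, 0, 0]}, {"translation": [0, 0, 0.2], "twist": [0, 0, 0]}]}}

```text
time_s: 6.33
tool_pos: [439.0, 334.3, 49.7]
tcp_rot: [-0.228, 0.974, -0.0, -0.0]
wrist_force: [1.2, -0.7, 0.3]
finger_gap: -0.004
```

>>> {"name": "arm_command", "arguments": {"commands": [{"translation": [0, 0, 0.2], "twist": [0, 0, 0]}, {"translation": [0, 0, 0.2], "twist": [0, 0, 0]}, {"translation": [0, 0, 0.2], "twist": [0, 0, 0]}]}}

```text
time_s: 6.58
tool_pos: [439.1, 334.3, 47.7]
tcp_rot: [-0.228, 0.974, -0.0, -0.0]
wrist_force: [-0.5, -0.5, -0.0]
finger_gap: -0.004
```

```bash
python3 - <<'E'
from meas import *
s=grab("side");c=grab("scene")
cv2.imwrite("pics/s7.png",cv2.resize(s["im"][205:265,330:400],None,fx=10,fy=10,interpolation=2))
E
```

```text
(no output)
```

View pics/s7.png

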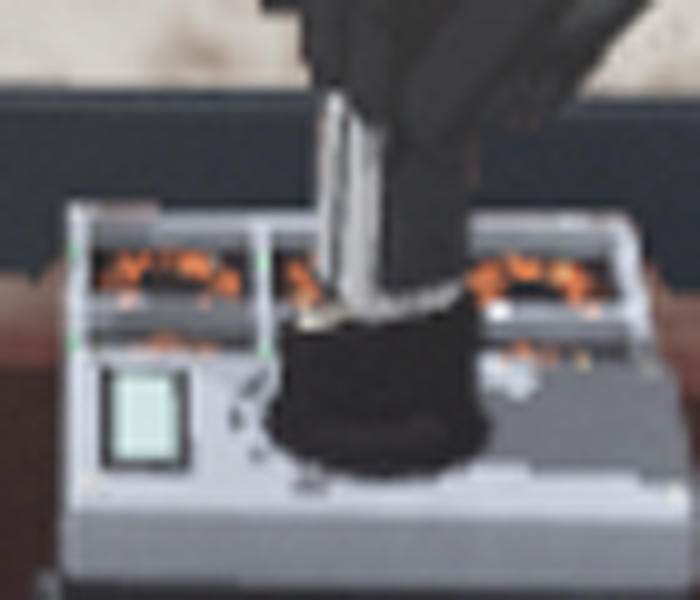

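The tips are now almost on the bar's top, around (370,310) in the crop. I'll continue in 1 mm steps.

>>> {"name": "arm_command", "arguments": {"commands": [{"translation": [0, 0, 0.1], "twist": [0, 0, 0]}, {"translation": [0, 0, 0.1], "twist": [0, 0, 0]}, {"translation": [0, 0, 0.1], "twist": [0, 0, 0]}]}}

```text
time_s: 6.93
tool_pos: [439.2, 334.4, 46.8]
tcp_rot: [-0.228, 0.974, -0.0, 0.0]
wrist_force: [0.1, 0.8, 0.9]
finger_gap: -0.004
```

>>> {"name": "arm_command", "arguments": {"commands": [{"translation": [0, 0, 0.1], "twist": [0, 0, 0]}, {"translation": [0, 0, 0.1], "twist": [0, 0, 0]}, {"translation": [0, 0, 0.1], "twist": [0, 0, 0]}]}}

```text
time_s: 7.18
tool_pos: [439.1, 334.4, 45.8]
tcp_rot: [-0.228, 0.974, -0.0, -0.0]
wrist_force: [0.9, -0.4, 0.3]
finger_gap: -0.002
```

>>> {"name": "arm_command", "arguments": {"commands": [{"translation": [0, 0, 0.1], "twist": [0, 0, 0]}, {"translation": [0, 0, 0.1], "twist": [0, 0, 0]}, {"translation": [0, 0, 0.1], "twist": [0, 0, 0]}]}}

```text
time_s: 7.43
tool_pos: [439.3, 334.5, 45.3]
tcp_rot: [-0.228, 0.974, 0.0, 0.0]
wrist_force: [-0.4, -0.7, 3.3]
finger_gap: 0.0
```

>>> {"name": "arm_command", "arguments": {"commands": [{"translation": [0, 0, 0.1], "twist": [0, 0, 0]}, {"translation": [0, 0, 0.1], "twist": [0, 0, 0]}, {"translation": [0, 0, 0.1], "twist": [0, 0, 0]}]}}

```text
time_s: 7.68
tool_pos: [439.4, 334.5, 45.2]
tcp_rot: [-0.228, 0.974, 0.0, 0.001]
wrist_force: [-3.0, -1.6, 11.2]
finger_gap: 0.003
```

The tips touch at reported z≈45.4, so they sit 28.6 mm above the reported TCP. That's different from what the text says, and I'll allow for it from now on. Next I'll lift, open and check.

>>> {"name": "arm_command", "arguments": {"commands": [{"translation": [0, 0, -1.0], "twist": [0, 0, 0]}, {"translation": [0, 0, -2.5], "twist": [0, 0, 0]}, {"translation": [0, 0, -2.5], "twist": [0, 0, 0]}, {"translation": [0, 0, -2.5], "twist": [0, 0, 0]}, {"translation": [0, 0, -2.5], "twist": [0, 0, 0]}, {"translation": [0, 0, -2.5], "twist": [0, 0, 0]}], "hand": 40}}

```text
time_s: 8.18
tool_pos: [438.7, 334.1, 68.0]
tcp_rot: [-0.228, 0.974, -0.0, -0.001]
wrist_force: [-0.5, -0.6, -0.3]
finger_gap: 0.398
```

>>> {"name": "arm_command", "arguments": {"commands": [{"translation": [0, 0, 1.5], "twist": [0, 0, 0]}, {"translation": [0, 0, 2.5], "twist": [0, 0, 0]}, {"translation": [0, 0, 3.0], "twist": [0, 0, 0]}, {"translation": [0, 0, 3.0], "twist": [0, 0, 0]}]}}

```text
time_s: 8.52
tool_pos: [437.6, 333.5, 36.8]
tcp_rot: [-0.228, 0.974, -0.001, -0.002]
wrist_force: [-0.2, 0.0, -0.0]
finger_gap: 0.403
```

>>> {"name": "arm_command", "arguments": {"commands": [{"translation": [0, 0, 0.4], "twist": [0, 0, 0]}, {"translation": [0, 0, 0.8], "twist": [0, 0, 0]}, {"translation": [0, 0, 0.8], "twist": [0, 0, 0]}, {"translation": [0, 0, 0.8], "twist": [0, 0, 0]}]}}

```text
time_s: 8.85
tool_pos: [439.1, 334.4, 30.9]
tcp_rot: [-0.228, 0.974, -0.0, -0.0]
wrist_force: [-0.2, 0.4, 0.1]
finger_gap: 0.4
```

>>> {"name": "arm_command", "arguments": {"commands": [{"translation": [0, 0, 0], "twist": [0, 0, 0]}, {"translation": [0, 0, 0], "twist": [0, 0, 0]}, {"translation": [0, 0, 0], "twist": [0, 0, 0]}, {"translation": [0, 0, 0], "twist": [0, 0, 0]}, {"translation": [0, 0, 0], "twist": [0, 0, 0]}, {"translation": [0, 0, 0], "twist": [0, 0, 0]}], "hand": 0}}

```text
time_s: 9.35
tool_pos: [440.2, 333.4, 31.5]
tcp_rot: [-0.227, 0.974, -0.001, 0.001]
wrist_force: [2.3, -4.0, 3.9]
finger_gap: 0.11
```

The bar is gripped (gap 0.11). I'll turn it 30° counterclockwise.

>>> {"name": "arm_command", "arguments": {"commands": [{"translation": [0, 0, 0], "twist": [0, 0, -0.1]}, {"translation": [0, 0, 0], "twist": [0, 0, -0.2]}, {"translation": [0, 0, 0], "twist": [0, 0, -0.3]}, {"translation": [0, 0, 0], "twist": [0, 0, -0.4]}, {"translation": [0, 0, 0], "twist": [0, 0, -0.5]}, {"translation": [0, 0, 0], "twist": [0, 0, -0.57]}, {"translation": [0, 0, 0], "twist": [0, 0, -0.57]}, {"translation": [0, 0, 0], "twist": [0, 0, -0.57]}]}}

```text
time_s: 10.02
tool_pos: [439.9, 333.6, 31.5]
tcp_rot: [-0.491, 0.871, -0.001, 0.0]
wrist_force: [0.9, -4.8, 4.5]
finger_gap: 0.103
```

>>> {"name": "arm_command", "arguments": {"commands": [{"translation": [0, 0, 0], "twist": [0, 0, 0]}, {"translation": [0, 0, 0], "twist": [0, 0, 0]}, {"translation": [0, 0, 0], "twist": [0, 0, 0]}, {"translation": [0, 0, 0], "twist": [0, 0, 0]}, {"translation": [0, 0, -2], "twist": [0, 0, 0]}, {"translation": [0, 0, -5], "twist": [0, 0, 0]}, {"translation": [0, 0, -8], "twist": [0, 0, 0]}, {"translation": [0, 0, -11], "twist": [0, 0, 0]}, {"translation": [0, 0, -11], "twist": [0, 0, 0]}], "hand": 40}}

```text
time_s: 10.77
tool_pos: [442.2, 336.5, 147.2]
tcp_rot: [-0.492, 0.87, 0.0, 0.005]
wrist_force: [0.2, 1.5, 0.4]
finger_gap: 0.403
```

```bash
python3 - <<'E'
from meas import *
v=grab("wrist","w8.png");pickle.dump(v,open("w8.pkl","wb")); s=grab("scene"); d=grab("side")
p=proj(v,[440,334,60])[0].astype(int); print(p,monitor.sense()["tool_pos"])
cv2.imwrite("pics/w8c.png",cv2.resize(v["im"][p[1]-70:p[1]+70,p[0]-80:p[0]+80],None,fx=5,fy=5,interpolation=2))
print(pointer(v),pointer(s),pointer(d))
E
```

```text
[323 231] [439.10198811 334.60005253 140.79585919]
[(array([444.2, 341.4]), np.float64(59.0), np.float64(14.0))] [] []
```

View pics/w8c.png

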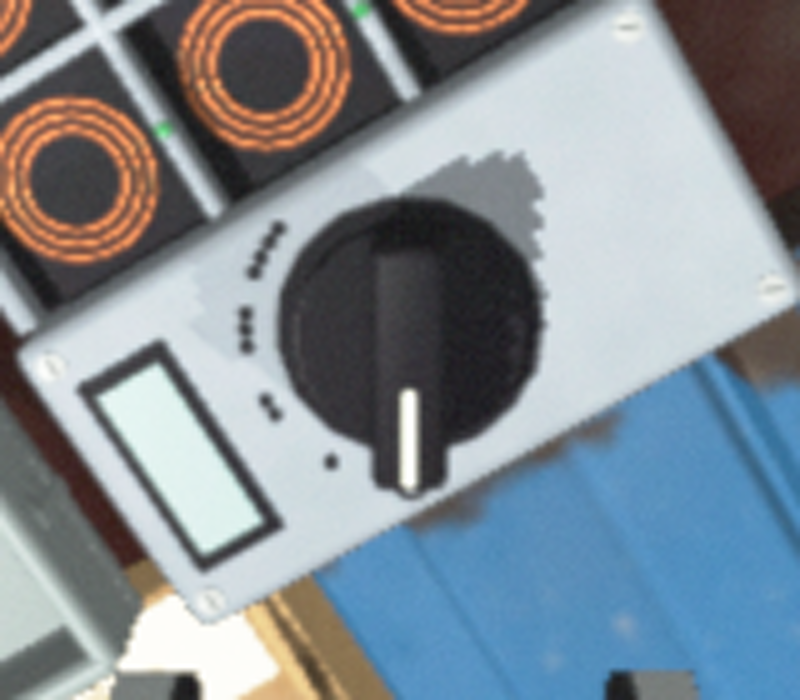

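The dial is at standby: the pointer is at 59°, over the ring, with the one-dot mark beside it. Next I'll turn the tool back so the jaws lie along x with the camera toward +y, and go over the tray.

>>> {"name": "arm_command", "arguments": {"commands": [{"translation": [-0.4, -1.3, 0], "twist": [0, 0, 0.12]}, {"translation": [-0.8, -2.6, 0], "twist": [0, 0, 0.24]}, {"translation": [-1.2, -3.9, 0], "twist": [0, 0, 0.36]}, {"translation": [-1.6, -5.2, 0], "twist": [0, 0, 0.48]}, {"translation": [-2, -6.5, 0], "twist": [0, 0, 0.6]}, {"translation": [-2.4, -7.8, 0], "twist": [0, 0, 0.72]}, {"translation": [-2.8, -9.1, 0], "twist": [0, 0, 0.84]}, {"translation": [-3.2, -10.4, 0], "twist": [0, 0, 0.96]}, {"translation": [-3.6, -11.7, 0], "twist": [0, 0, 1.08]}, {"translation": [-4, -13.4, 0], "twist": [0, 0, 1.2]}]}}

```text
time_s: 11.75
tool_pos: [573.4, 299.4, 138.4]
tcp_rot: [0.088, 0.996, -0.001, -0.002]
wrist_force: [0.4, -0.4, -0.2]
finger_gap: 0.399
```

>>> {"name": "arm_command", "arguments": {"commands": [{"translation": [0, 0, 0], "twist": [0, 0, 0.12]}, {"translation": [0, 0, 0], "twist": [0, 0, 0.24]}, {"translation": [0, 0, 0], "twist": [0, 0, 0.36]}, {"translation": [0, 0, 0], "twist": [0, 0, 0.48]}, {"translation": [0, 0, 0], "twist": [0, 0, 0.6]}, {"translation": [0, 0, 0], "twist": [0, 0, 0.72]}, {"translation": [0, 0, 0], "twist": [0, 0, 0.84]}, {"translation": [0, 0, 0], "twist": [0, 0, 0.96]}, {"translation": [0, 0, 0], "twist": [0, 0, 1.08]}, {"translation": [0, 0, 0], "twist": [0, 0, 1.2]}]}}

```text
time_s: 12.58
tool_pos: [573.3, 299.3, 138.4]
tcp_rot: [0.635, 0.772, -0.002, -0.001]
wrist_force: [0.8, 0.6, -1.0]
finger_gap: 0.398
```

>>> {"name": "arm_command", "arguments": {"commands": [{"translation": [0, 0, 0], "twist": [0, 0, 0.1]}, {"translation": [0, 0, 0], "twist": [0, 0, 0.19]}, {"translation": [0, 0, 0], "twist": [0, 0, 0.19]}, {"translation": [0, 0, 0], "twist": [0, 0, 0.19]}]}}

```text
time_s: 12.92
tool_pos: [573.6, 299.3, 139.0]
tcp_rot: [0.703, 0.712, -0.001, -0.001]
wrist_force: [0.2, -0.1, 0.2]
finger_gap: 0.397
```

```bash
python3 - <<'E'
from meas import *
v=grab("wrist","w9.png");pickle.dump(v,open("w9.pkl","wb"))
s=monitor.sense();print(s["time_s"],s["tool_pos"],R.from_quat(s["tcp_rot"]).as_matrix().round(3).tolist(),s["joints"].round(2))
E
```

```text
12.9667 [573.82787693 299.41399999 139.3842332 ] [[-0.012, 1.0, -0.002], [1.0, 0.012, -0.001], [-0.001, -0.002, -1.0]] [0.36 0.48 0.14 1.23 0.   1.92]
```

View pics/w9.png

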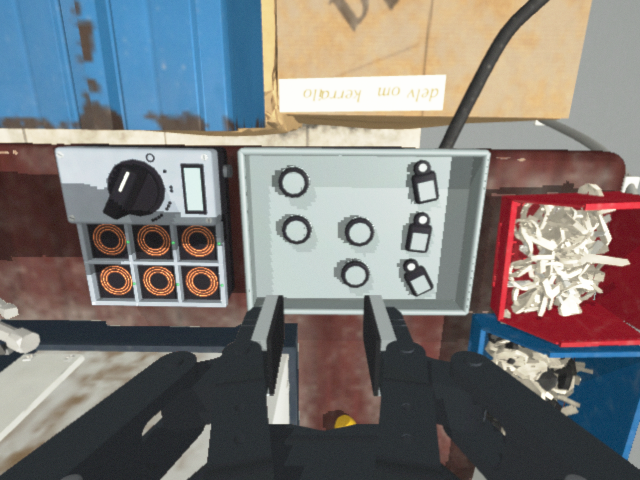

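All four tokens are still in the tray, at (294,181), (296,229), (359,232) and (355,272), with the tags at the right. I'll triangulate them against the earlier view and measure the walls.

```bash
cat >> meas.py <<'E'
def tokens(v,z=25,area=(515,695,235,365)):
    im=v["im"]; m=(im.max(2)<85).astype(np.uint8)
    poly=proj(v,[[area[0],area[2],30],[area[1],area[2],30],[area[1],area[3],30],[area[0],area[3],30]]).astype(np.int32)
    k=np.zeros_like(m); cv2.fillConvexPoly(k,poly,1)
    cs,_=cv2.findContours(m&k,cv2.RETR_EXTERNAL,cv2.CHAIN_APPROX_NONE); out=[]
    for c in cs:
        if cv2.contourArea(c)<100: continue
        h=cv2.convexHull(c); a=cv2.contourArea(h); (x,y),r=cv2.minEnclosingCircle(c)
        mm=cv2.moments(h); u=(mm['m10']/mm['m00'],mm['m01']/mm['m00']); P=onz(v,[u],z)[0]
        e=cv2.fitEllipse(h)
        out.append(dict(u=u,p=P,rnd=a/(np.pi*r*r),r=r,el=e))
    return out
E
python3 - <<'E'
from meas import *
v=pickle.load(open("w9.pkl","rb"));w=pickle.load(open("w2.pkl","rb"))
A=tokens(v);B=tokens(w)
for a in A:
    b=min(B,key=lambda b:np.hypot(*(b["p"]-a["p"])[:2]))
    print(np.round(a["u"],1),a["p"].round(1),round(a["rnd"],2),round(a["r"],1),"tri",tri([v,w],[a["u"],b["u"]]).round(1))
# tray inside rim corners picked by eye
print(onz(v,[(238,150),(490,150),(248,313),(471,313)],42).round(1).tolist())
E
```

```text
[354.3 273.5] [599.4 260.4  25. ] 0.93 13.7 tri [589.2 288.8 107.8]
[415.9 277.2] [651.  257.9  25. ] 0.59 19.2 tri [652.3 256.2  20.5]
[358.3 231.6] [601.2 296.8  25. ] 0.94 14.2 tri [589.9 340.5 154.7]
[295.9 229.5] [551.1 297.8  25. ] 0.93 14.3 tri [551.2 298.2  25.8]
[418.2 233.4] [649.5 295.9  25. ] 0.58 20.2 tri [653.3 293.2  12.3]
[292.6 181.9] [548.9 335.9  25. ] 0.91 15.3 tri [549.1 336.2  26.3]
[422.7 182.3] [649.2 337.   25. ] 0.57 21.2 tri [653.3 335.4  11. ]
[[512.0, 360.3, 42.0], [690.1, 362.7, 42.0], [512.8, 231.6, 42.0], [693.9, 234.2, 42.0]]
```

Heights agree: the outlines triangulate to z≈26 and the floor is 20. I'll go above token A at (549,336) and narrow the jaws to 36%.

>>> {"name": "arm_command", "arguments": {"commands": [{"translation": [0.9, -0.6, 1], "twist": [0, 0, 0.012]}, {"translation": [2, -1.4, 3], "twist": [0, 0, 0.012]}, {"translation": [3.69, -2.39, 5.5], "twist": [0, 0, 0.012]}, {"translation": [3.69, -2.39, 8], "twist": [0, 0, 0.012]}, {"translation": [3.69, -2.39, 10], "twist": [0, 0, 0.012]}, {"translation": [3.69, -2.39, 10], "twist": [0, 0, 0.012]}, {"translation": [3.69, -2.39, 10], "twist": [0, 0, 0.012]}], "hand": 36}}

```text
time_s: 13.55
tool_pos: [548.9, 335.7, 39.5]
tcp_rot: [0.707, 0.707, -0.002, -0.001]
wrist_force: [0.7, 0.3, 1.1]
finger_gap: 0.357
```

```bash
cat > look.py <<'E'
from meas import *
import sys
n=sys.argv[1]
v=grab("wrist",n+".png"); pickle.dump(v,open(n+".pkl","wb")); s=monitor.sense()
print(s["time_s"],s["tool_pos"].round(1),R.from_quat(s["tcp_rot"]).as_matrix().round(3)[:2,:2].tolist(),s["wrist_force"].round(1),s["finger_gap"].round(3))
for t in tokens(v): print(np.round(t["u"],0),t["p"].round(1),round(t["rnd"],2))
E
python3 look.py a1
```

```text
Traceback (most recent call last):
  File "look.py", line 5, in <module>
    print(s["time_s"],s["tool_pos"].round(1),R.from_quat(s["tcp_rot"]).as_matrix().round(3)[:2,:2].tolist(),s["wrist_force"].round(1),s["finger_gap"].round(3))
                                                                                                                                      ^^^^^^^^^^^^^^^^^^^^^
AttributeError: 'float' object has no attribute 'round'
```

View pics/a1.png

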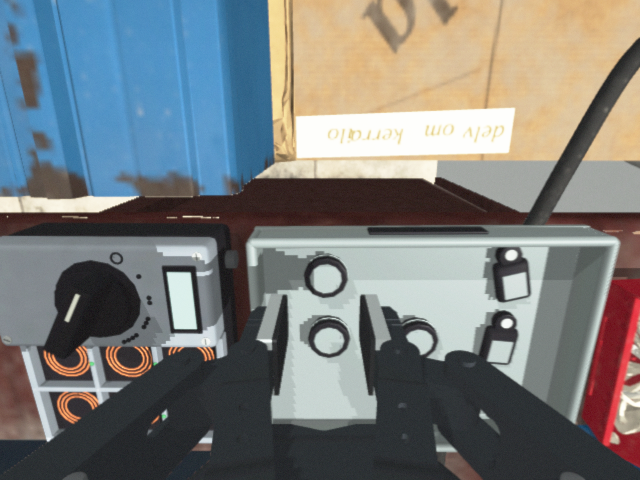

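Token A is centred between the pads at (326,275). I'll descend.

```bash
sed -i 's/s\["finger_gap"\].round(3)/round(float(s["finger_gap"]),3)/' look.py; python3 - <<'E'
from meas import *
v=pickle.load(open("a1.pkl","rb"))
for t in tokens(v): print(np.round(t["u"],0),t["p"].round(1),round(t["rnd"],2))
E
```

```text
[328. 338.] [551.4 297.7  25. ] 0.92
[401. 368.] [594.4 276.9  25. ] 0.46
[325. 276.] [549.4 335.8  25. ] 0.94
[508. 271.] [648.2 338.6  25. ] 0.59
[426. 230.] [602.3 361.7  25. ] 0.08
```

>>> {"name": "arm_command", "arguments": {"commands": [{"translation": [0, 0.03, 1], "twist": [0, 0, 0]}, {"translation": [0, 0.03, 2], "twist": [0, 0, 0]}, {"translation": [0, 0.03, 2.8], "twist": [0, 0, 0]}, {"translation": [0, 0.03, 3.5], "twist": [0, 0, 0]}, {"translation": [0, 0.03, 3.5], "twist": [0, 0, 0]}, {"translation": [0, 0.03, 3.5], "twist": [0, 0, 0]}]}}

```text
time_s: 14.1
tool_pos: [550.1, 335.9, 5.1]
tcp_rot: [0.708, 0.706, -0.001, -0.0]
wrist_force: [0.7, -0.9, 0.2]
finger_gap: 0.356
```

>>> {"name": "arm_command", "arguments": {"commands": [{"translation": [0, -0.03, 0.4], "twist": [0, 0, 0]}, {"translation": [0, -0.03, 0.8], "twist": [0, 0, 0]}, {"translation": [0, -0.03, 1.05], "twist": [0, 0, 0]}, {"translation": [0, -0.03, 1.05], "twist": [0, 0, 0]}]}}

```text
time_s: 14.43
tool_pos: [549.9, 336.1, -5.3]
tcp_rot: [0.708, 0.706, -0.0, -0.0]
wrist_force: [-0.0, -0.3, -0.6]
finger_gap: 0.363
```

```bash
python3 look.py a2; python3 - <<'E'
from meas import *
s=grab("side");c=grab("scene")
a=cv2.resize(s["im"][200:280,215:335],None,fx=5,fy=5,interpolation=2);b=cv2.resize(c["im"][225:330,205:345],None,fx=4,fy=4,interpolation=2)[:400]
cv2.imwrite("pics/a2s.png",a); cv2.imwrite("pics/a2c.png",b)
E
```

```text
14.4833 [550.  336.1  -5. ] [[0.002, 1.0], [1.0, -0.002]] [ 0.3  0.8 -0.5] 0.362
[327. 392.] [551.1 297.7  25. ] 0.9
[407. 399.] [588.1 293.4  25. ] 0.42
[323. 316.] [549.3 336.6  25. ] 0.93
[556. 315.] [649.1 336.7  25. ] 0.7
[453. 262.] [602.5 361.2  25. ] 0.08
```

View pics/a2.png

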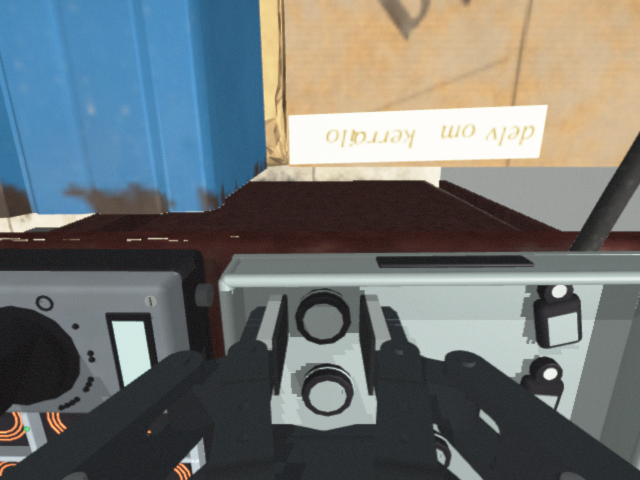

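View pics/a2s.png

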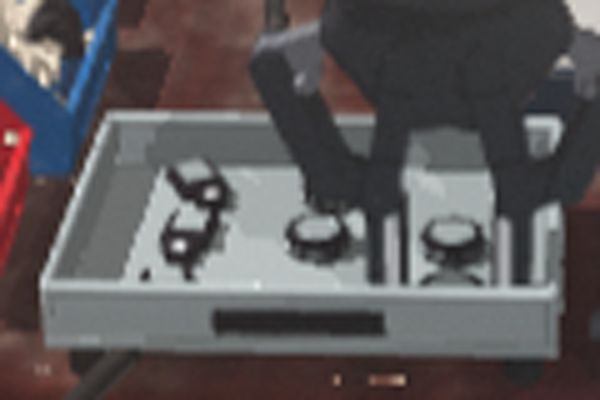

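The fingers straddle token A, at (323,316) in the wrist view, and clear the walls. I'll close.

>>> {"name": "arm_command", "arguments": {"commands": [{"translation": [0, 0, 0], "twist": [0, 0, 0]}, {"translation": [0, 0, 0], "twist": [0, 0, 0]}, {"translation": [0, 0, 0], "twist": [0, 0, 0]}, {"translation": [0, 0, 0], "twist": [0, 0, 0]}, {"translation": [0, 0, 0], "twist": [0, 0, 0]}], "hand": 0}}

```text
time_s: 15.0
tool_pos: [550.7, 336.4, -4.0]
tcp_rot: [0.708, 0.706, 0.0, 0.0]
wrist_force: [-0.3, -0.4, 5.5]
finger_gap: 0.23
```

>>> {"name": "arm_command", "arguments": {"commands": [{"translation": [0, 0, -1], "twist": [0, 0, 0]}, {"translation": [0, 0, -3], "twist": [0, 0, 0]}, {"translation": [0, 0, -5], "twist": [0, 0, 0]}, {"translation": [0, 0, -7], "twist": [0, 0, 0]}, {"translation": [0, 0, -7], "twist": [0, 0, 0]}, {"translation": [0, 0, -7], "twist": [0, 0, 0]}]}}

```text
time_s: 15.5
tool_pos: [551.5, 336.7, 66.9]
tcp_rot: [0.708, 0.706, 0.001, 0.001]
wrist_force: [-0.4, -0.5, -0.6]
finger_gap: 0.23
```

```bash
python3 look.py a3; python3 - <<'E'
from meas import *
s=grab("side")
cv2.imwrite("pics/a3s.png",cv2.resize(s["im"][160:280,215:415],None,fx=4,fy=4,interpolation=2))
E
```

```text
15.55 [550.4 336.3  65.5] [[0.002, 1.0], [1.0, -0.002]] [ 0.6 -0.7 -0.9] 0.228
[473. 315.] [648.3 297.9  25. ] 0.57
[371. 354.] [583.2 269.1  25. ] 0.34
[482. 258.] [648.8 337.2  25. ] 0.63
[408. 219.] [601.7 362.1  25. ] 0.08
```

View pics/a3.png

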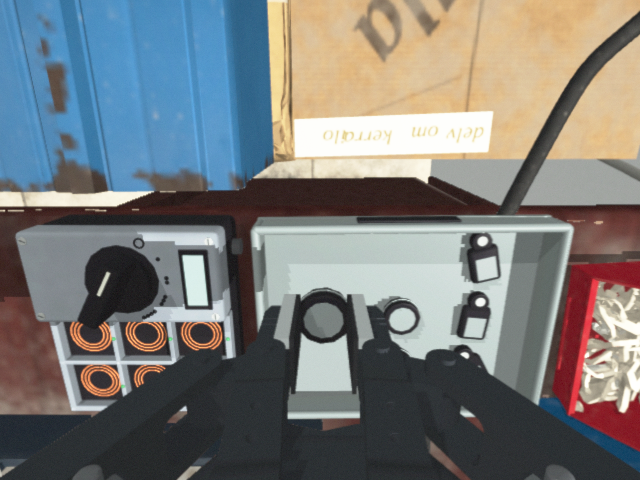

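View pics/a3s.png

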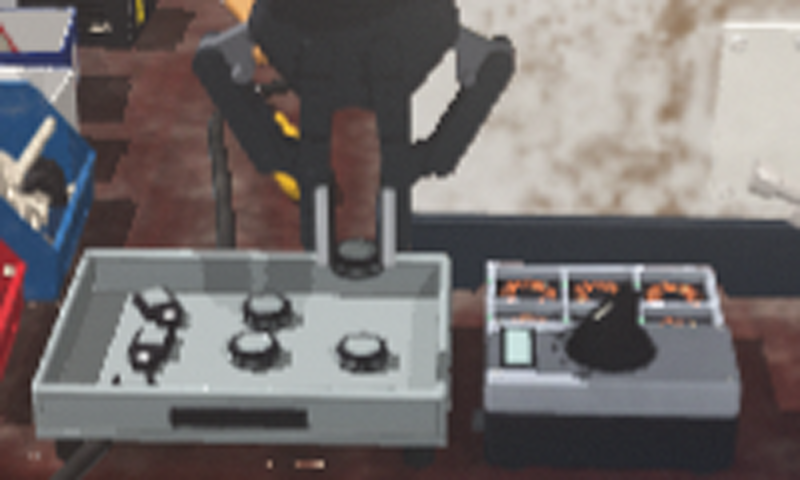

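Token A is held level. It protrudes about 5–6 mm below the tips, and its bottom is at tool z+24. I'll carry it to cell5 (474.5,289.5).

>>> {"name": "arm_command", "arguments": {"commands": [{"translation": [-1.2, -2, 0], "twist": [0, 0, 0]}, {"translation": [-2.6, -4.2, 0], "twist": [0, 0, 0]}, {"translation": [-4.0, -6.4, 0], "twist": [0, 0, 0]}, {"translation": [-4.69, -7.56, 0], "twist": [0, 0, 0]}, {"translation": [-4.69, -7.56, 1], "twist": [0, 0, 0]}, {"translation": [-4.69, -7.56, 2.5], "twist": [0, 0, 0]}, {"translation": [-4.69, -7.56, 3.5], "twist": [0, 0, 0]}, {"translation": [-4.69, -7.56, 4.0], "twist": [0, 0, 0]}, {"translation": [-4.69, -7.56, 4.0], "twist": [0, 0, 0]}]}}

```text
time_s: 16.35
tool_pos: [473.6, 289.1, 23.0]
tcp_rot: [0.708, 0.706, -0.002, -0.001]
wrist_force: [-0.4, 0.0, -0.6]
finger_gap: 0.23
```

```bash
python3 look.py a4; python3 - <<'E'
from meas import *
s=grab("scene")
cv2.imwrite("pics/a4s.png",cv2.resize(s["im"][200:310,300:430],None,fx=5,fy=5,interpolation=2))
E
```

```text
16.4 [474.2 289.3  24. ] [[0.002, 1.0], [1.0, -0.002]] [ 0.7 -0.9  0.2] 0.234
[444. 371.] [538.1 240.9  25. ] 0.29
[565. 340.] [600. 260.  25.] 0.81
[584. 275.] [602.  296.7  25. ] 0.81
[482. 273.] [551.4 297.8  25. ] 0.88
[586. 136.] [589.1 362.7  25. ] 0.02
```

View pics/a4.png

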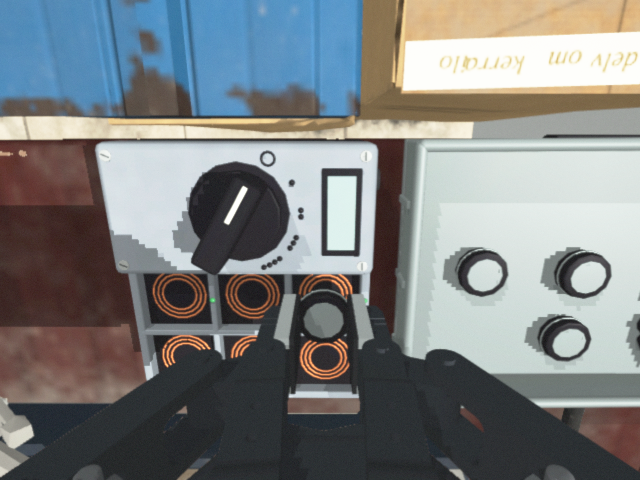

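View pics/a4s.png

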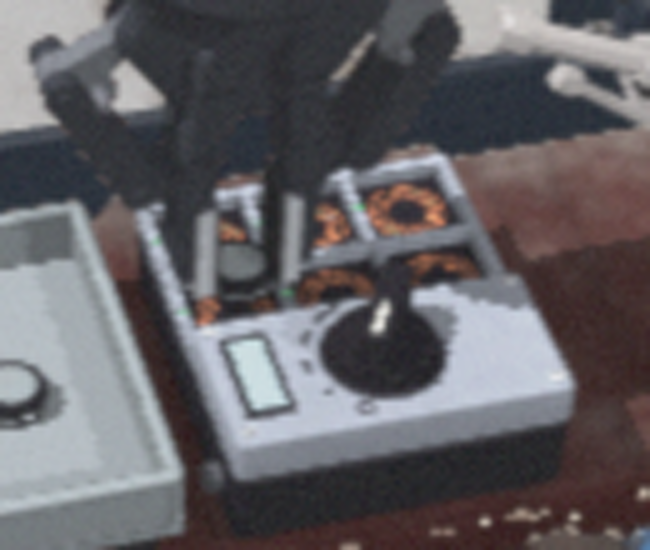

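The token is above cell5. The pointer still sits at standby, with the ring beside its tip because of parallax. I'll lower it to tool z≈11 and open a little.

>>> {"name": "arm_command", "arguments": {"commands": [{"translation": [0, 0, 0.5], "twist": [0, 0, 0]}, {"translation": [0, 0, 1.0], "twist": [0, 0, 0]}, {"translation": [0, 0, 1.3], "twist": [0, 0, 0]}, {"translation": [0, 0, 1.3], "twist": [0, 0, 0]}, {"translation": [0, 0, 1.3], "twist": [0, 0, 0]}]}}

```text
time_s: 16.87
tool_pos: [474.6, 289.5, 12.3]
tcp_rot: [0.708, 0.706, -0.0, -0.0]
wrist_force: [0.8, -0.2, 0.5]
finger_gap: 0.232
```

>>> {"name": "arm_command", "arguments": {"commands": [{"translation": [0, 0, 0], "twist": [0, 0, 0]}, {"translation": [0, 0, 0], "twist": [0, 0, 0]}, {"translation": [0, 0, 0], "twist": [0, 0, 0]}, {"translation": [0, 0, 0], "twist": [0, 0, 0]}], "hand": 33}}

```text
time_s: 17.2
tool_pos: [474.7, 289.5, 12.6]
tcp_rot: [0.708, 0.706, 0.0, 0.0]
wrist_force: [-0.5, 0.4, 0.1]
finger_gap: 0.33
```

>>> {"name": "arm_command", "arguments": {"commands": [{"translation": [0, 0, -1], "twist": [0, 0, 0]}, {"translation": [0, 0, -3], "twist": [0, 0, 0]}, {"translation": [0, 0.5, -6], "twist": [0, 0, 0]}, {"translation": [0, 3, -8], "twist": [0, 0, 0]}, {"translation": [0.5, 6, -8], "twist": [0, 0, 0]}, {"translation": [1, 7.6, -8], "twist": [0, 0, 0]}, {"translation": [1, 7.6, -8], "twist": [0, 0, 0]}, {"translation": [1, 7.6, -8], "twist": [0, 0, 0]}]}}

```text
time_s: 17.87
tool_pos: [550.8, 299.2, 92.6]
tcp_rot: [0.708, 0.706, -0.0, -0.0]
wrist_force: [-0.7, -0.8, 0.4]
finger_gap: 0.33
```

```bash
python3 look.py a5
```

```text
17.9167 [549.7 299.1  92.3] [[0.002, 1.0], [1.0, -0.002]] [ 0.1  0.7 -0.5] 0.329
[361. 318.] [577.9 244.6  25. ] 0.27
[285. 318.] [522.9 244.5  25. ] 0.28
[392. 306.] [599.7 253.6  25. ] 0.59
[463. 300.] [650.1 258.2  25. ] 0.61
[397. 249.] [601.  296.8  25. ] 0.92
[324. 248.] [550.7 297.9  25. ] 0.93
[467. 250.] [648.5 296.3  25. ] 0.57
[474. 191.] [648.4 336.9  25. ] 0.57
[366. 151.] [577.3 362.2  25. ] 0.01
```

View pics/a5.png

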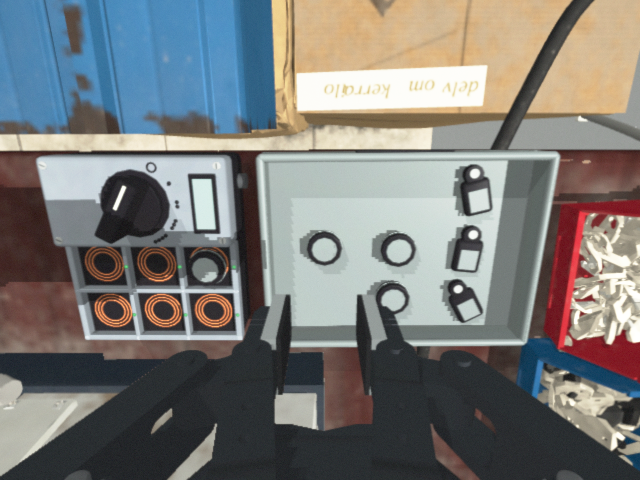

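Token A sits in cell5 at (208,267). The others are unmoved. Next is token B at (551,298).

>>> {"name": "arm_command", "arguments": {"commands": [{"translation": [-0.11, 0.12, 2], "twist": [0, 0, 0]}, {"translation": [-0.11, 0.12, 5], "twist": [0, 0, 0]}, {"translation": [-0.11, 0.12, 7], "twist": [0, 0, 0]}, {"translation": [-0.11, 0.12, 8.2], "twist": [0, 0, 0]}, {"translation": [-0.11, 0.12, 8.2], "twist": [0, 0, 0]}, {"translation": [-0.11, 0.12, 8.8], "twist": [0, 0, 0]}, {"translation": [-0.11, 0.12, 9.3], "twist": [0, 0, 0]}, {"translation": [-0.11, 0.12, 9.7], "twist": [0, 0, 0]}, {"translation": [-0.11, 0.12, 9.7], "twist": [0, 0, 0]}, {"translation": [-0.11, 0.12, 9.7], "twist": [0, 0, 0]}], "hand": 36}}

```text
time_s: 18.75
tool_pos: [552.0, 298.3, -4.2]
tcp_rot: [0.708, 0.706, 0.0, 0.0]
wrist_force: [-0.0, 0.2, 0.3]
finger_gap: 0.362
```

```bash
python3 look.py b2
```

```text
18.8 [552.2 298.4  -4.1] [[0.002, 1.0], [1.0, -0.002]] [ 0.1 -0.   0.6] 0.357
[438. 318.] [601.1 297.4  25. ] 0.9
[322. 315.] [551.3 298.5  25. ] 0.93
[548. 318.] [648.5 297.1  25. ] 0.63
[382. 375.] [578.4 268.2  25. ] 0.34
[567. 228.] [648.7 337.4  25. ] 0.65
[430. 162.] [592.  362.9  25. ] 0.02
```

View pics/b2.png

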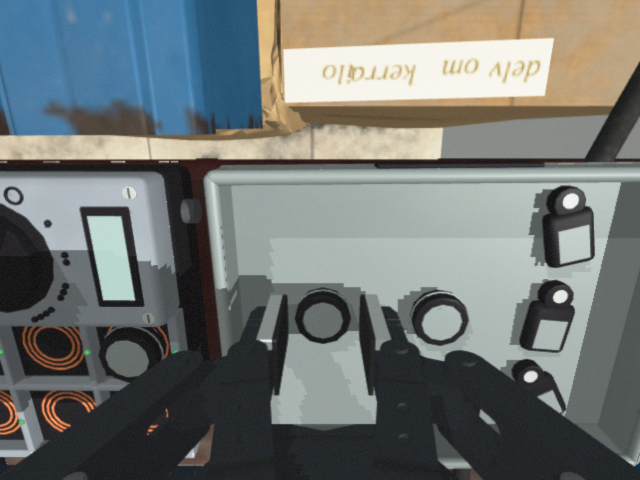

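Token B is centred between the pads at (322,315). I'll grasp it and lift.

>>> {"name": "arm_command", "arguments": {"commands": [{"translation": [0, 0, 0], "twist": [0, 0, 0]}, {"translation": [0, 0, 0], "twist": [0, 0, 0]}, {"translation": [0, 0, 0], "twist": [0, 0, 0]}, {"translation": [0, 0, 0], "twist": [0, 0, 0]}, {"translation": [0, 0, 0], "twist": [0, 0, 0]}], "hand": 0}}

```text
time_s: 19.22
tool_pos: [552.4, 298.5, -3.7]
tcp_rot: [0.708, 0.706, 0.001, 0.0]
wrist_force: [-2.0, -0.4, 4.9]
finger_gap: 0.231
```

>>> {"name": "arm_command", "arguments": {"commands": [{"translation": [0, 0, -1], "twist": [0, 0, 0]}, {"translation": [0, 0, -3], "twist": [0, 0, 0]}, {"translation": [0, 0, -5], "twist": [0, 0, 0]}, {"translation": [0, 0, -7], "twist": [0, 0, 0]}, {"translation": [0, 0, -7], "twist": [0, 0, 0]}, {"translation": [0, 0, -7], "twist": [0, 0, 0]}]}}

```text
time_s: 19.72
tool_pos: [553.1, 298.7, 67.0]
tcp_rot: [0.708, 0.706, 0.002, 0.001]
wrist_force: [-0.4, 0.6, -1.1]
finger_gap: 0.229
```

```bash
python3 look.py b3; python3 - <<'E'
from meas import *
s=grab("side")
cv2.imwrite("pics/b3s.png",cv2.resize(s["im"][160:280,215:415],None,fx=4,fy=4,interpolation=2))
E
```

```text
19.7667 [552.  298.3  65.6] [[0.002, 1.0], [1.0, -0.002]] [ 0.2 -0.4 -0.3] 0.227
[473. 317.] [649.9 258.4  25. ] 0.61
[337. 324.] [561.8 253.7  25. ] 0.44
[401. 262.] [601.1 296.7  25. ] 0.92
[478. 262.] [648.6 296.3  25. ] 0.59
[487. 197.] [648.5 336.9  25. ] 0.59
[373. 152.] [581.1 362.5  25. ] 0.02
```

View pics/b3s.png

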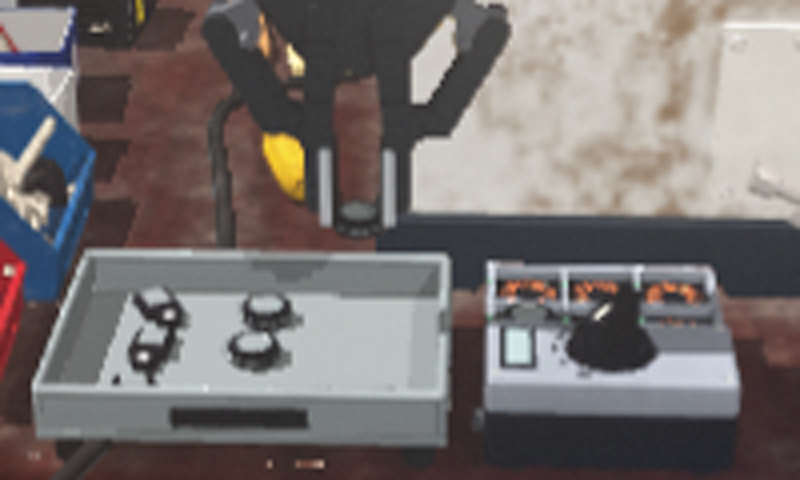

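Token B is held. I'll take it to cell6 (474.4,255.6).

>>> {"name": "arm_command", "arguments": {"commands": [{"translation": [-1.2, -2, 0], "twist": [0, 0, 0]}, {"translation": [-2.6, -4.2, 0], "twist": [0, 0, 0]}, {"translation": [-4.0, -6.6, 0], "twist": [0, 0, 0]}, {"translation": [-4.3, -7.77, 0], "twist": [0, 0, 0]}, {"translation": [-4.3, -7.77, 1], "twist": [0, 0, 0]}, {"translation": [-4.3, -7.77, 2.5], "twist": [0, 0, 0]}, {"translation": [-4.3, -7.77, 3.5], "twist": [0, 0, 0]}, {"translation": [-4.3, -7.77, 4.0], "twist": [0, 0, 0]}, {"translation": [-4.3, -7.77, 4.0], "twist": [0, 0, 0]}]}}

```text
time_s: 20.57
tool_pos: [473.0, 255.0, 23.1]
tcp_rot: [0.708, 0.706, -0.002, -0.001]
wrist_force: [-0.5, -0.8, 0.2]
finger_gap: 0.227
```

```bash
python3 look.py b4
```

```text
20.6167 [473.6 255.2  24.1] [[0.002, 1.0], [1.0, -0.002]] [ 0.3 -0.2  0.4] 0.233
[580. 279.] [600.  260.2  25. ] 0.82
[599. 207.] [601.5 296.7  25. ] 0.81
```

View pics/b4.png

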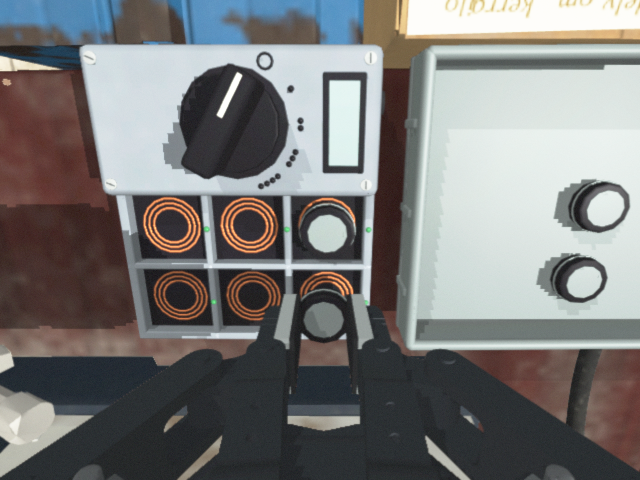

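Token A lies flat in cell5 at (327,228). I'll lower token B and release it.

>>> {"name": "arm_command", "arguments": {"commands": [{"translation": [0, 0.05, 0.5], "twist": [0, 0, 0]}, {"translation": [0, 0.05, 1.0], "twist": [0, 0, 0]}, {"translation": [0, 0.05, 1.35], "twist": [0, 0, 0]}, {"translation": [0, 0.05, 1.35], "twist": [0, 0, 0]}, {"translation": [0, 0.05, 1.35], "twist": [0, 0, 0]}]}}

```text
time_s: 21.03
tool_pos: [474.6, 255.5, 11.8]
tcp_rot: [0.708, 0.706, 0.0, 0.0]
wrist_force: [0.0, 0.2, 0.9]
finger_gap: 0.225
```

>>> {"name": "arm_command", "arguments": {"commands": [{"translation": [0, 0, 0], "twist": [0, 0, 0]}, {"translation": [0, 0, 0], "twist": [0, 0, 0]}, {"translation": [0, 0, 0], "twist": [0, 0, 0]}, {"translation": [0, 0, 0], "twist": [0, 0, 0]}], "hand": 33}}

```text
time_s: 21.37
tool_pos: [474.6, 255.4, 12.0]
tcp_rot: [0.708, 0.706, 0.0, 0.0]
wrist_force: [-0.8, -1.0, -0.2]
finger_gap: 0.331
```

>>> {"name": "arm_command", "arguments": {"commands": [{"translation": [0, 0, -1], "twist": [0, 0, 0]}, {"translation": [0, 0, -3], "twist": [0, 0, 0]}, {"translation": [0.5, 1.5, -6], "twist": [0, 0, 0]}, {"translation": [1.5, 4, -8], "twist": [0, 0, 0]}, {"translation": [2.5, 7.5, -8], "twist": [0, 0, 0]}, {"translation": [3.5, 11, -8], "twist": [0, 0, 0]}, {"translation": [4.2, 12.6, -8], "twist": [0, 0, 0]}, {"translation": [4.2, 12.6, -8], "twist": [0, 0, 0]}, {"translation": [4.2, 12.6, -8], "twist": [0, 0, 0]}]}}

```text
time_s: 22.12
tool_pos: [600.9, 297.1, 91.8]
tcp_rot: [0.708, 0.706, -0.0, -0.0]
wrist_force: [0.2, -0.2, 0.2]
finger_gap: 0.332
```

```bash
python3 look.py b5
```

```text
22.1667 [599.8 296.9  91.8] [[0.002, 1.0], [1.0, -0.002]] [ 0.4 -0.2 -0.4] 0.329
[258. 320.] [553.3 241.3  25. ] 0.4
[361. 316.] [627.7 244.5  25. ] 0.28
[285. 317.] [573.2 243.9  25. ] 0.28
[322. 296.] [599.3 260.2  25. ] 0.92
[393. 305.] [650.5 253.4  25. ] 0.57
[324. 247.] [601.2 296.8  25. ] 0.95
[395. 248.] [649.4 296.   25. ] 0.58
[399. 188.] [649.8 336.7  25. ] 0.6
```

View pics/b5.png

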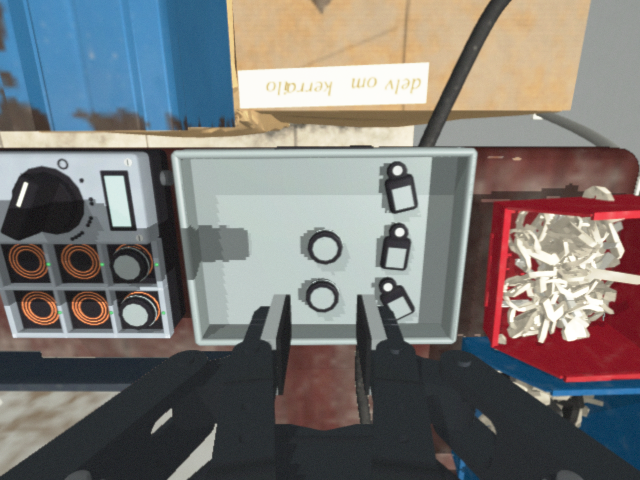

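Tokens A and B are in cells 5 and 6. I'll pick token C at (601,297).

>>> {"name": "arm_command", "arguments": {"commands": [{"translation": [0, 0.12, 2], "twist": [0, 0, 0]}, {"translation": [0, 0.12, 5], "twist": [0, 0, 0]}, {"translation": [0, 0.12, 7], "twist": [0, 0, 0]}, {"translation": [0, 0.12, 8.2], "twist": [0, 0, 0]}, {"translation": [0, 0.12, 8.2], "twist": [0, 0, 0]}, {"translation": [0, 0.12, 8.8], "twist": [0, 0, 0]}, {"translation": [0, 0.12, 9.3], "twist": [0, 0, 0]}, {"translation": [0, 0.12, 9.63], "twist": [0, 0, 0]}, {"translation": [0, 0.12, 9.63], "twist": [0, 0, 0]}, {"translation": [0, 0.12, 9.63], "twist": [0, 0, 0]}], "hand": 36}}

```text
time_s: 23.0
tool_pos: [602.2, 297.3, -3.8]
tcp_rot: [0.708, 0.706, 0.0, 0.0]
wrist_force: [0.0, 0.1, 0.1]
finger_gap: 0.357
```

```bash
python3 look.py c2
```

```text
23.05 [602.3 297.3  -3.8] [[0.002, 1.0], [1.0, -0.002]] [0.2 0.8 0.4] 0.358
[318. 385.] [599.5 261.4  25. ] 0.93
[323. 315.] [601.6 297.4  25. ] 0.92
[300. 349.] [591.3 280.7  25. ] 0.4
[443. 225.] [649.7 337.3  25. ] 0.61
[546. 200.] [689.  347.5  25. ] 0.35
[331. 160.] [604.7 362.8  25. ] 0.02
```

View pics/c2.png

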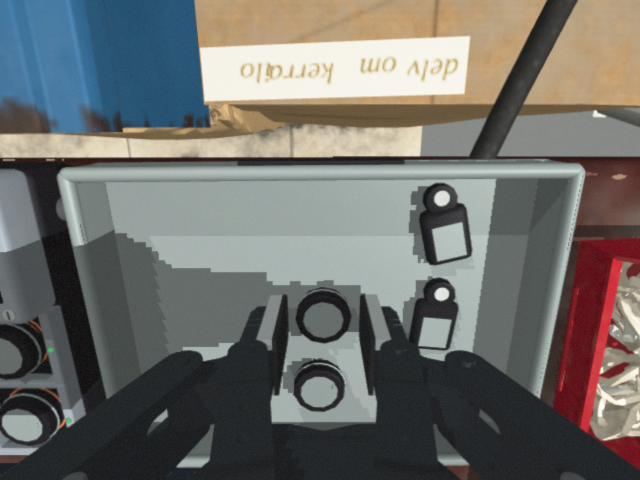

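Token C is centred at (323,315). I'll grasp it and lift.

>>> {"name": "arm_command", "arguments": {"commands": [{"translation": [0, 0, 0], "twist": [0, 0, 0]}, {"translation": [0, 0, 0], "twist": [0, 0, 0]}, {"translation": [0, 0, 0], "twist": [0, 0, 0]}, {"translation": [0, 0, 0], "twist": [0, 0, 0]}, {"translation": [0, 0, 0], "twist": [0, 0, 0]}], "hand": 0}}

```text
time_s: 23.47
tool_pos: [602.5, 297.4, -3.4]
tcp_rot: [0.708, 0.706, 0.001, 0.0]
wrist_force: [-0.6, -0.4, 5.8]
finger_gap: 0.227
```

>>> {"name": "arm_command", "arguments": {"commands": [{"translation": [0, 0, -1], "twist": [0, 0, 0]}, {"translation": [0, 0, -3], "twist": [0, 0, 0]}, {"translation": [0, 0, -5], "twist": [0, 0, 0]}, {"translation": [0, 0, -7], "twist": [0, 0, 0]}, {"translation": [0, 0, -7], "twist": [0, 0, 0]}, {"translation": [0, 0, -7], "twist": [0, 0, 0]}]}}

```text
time_s: 23.97
tool_pos: [603.1, 297.6, 67.3]
tcp_rot: [0.708, 0.706, 0.001, 0.001]
wrist_force: [0.2, -0.0, -0.3]
finger_gap: 0.225
```

```bash
python3 look.py c3
```

```text
24.0167 [602.  297.2  65.9] [[0.002, 1.0], [1.0, -0.002]] [ 0.2  0.7 -0.8] 0.228
[336. 323.] [611.2 252.9  25. ] 0.36
[399. 261.] [649.4 296.2  25. ] 0.59
[403. 196.] [649.7 336.7  25. ] 0.6
[277. 151.] [576.7 362.3  25. ] 0.01
```

View pics/c3.png

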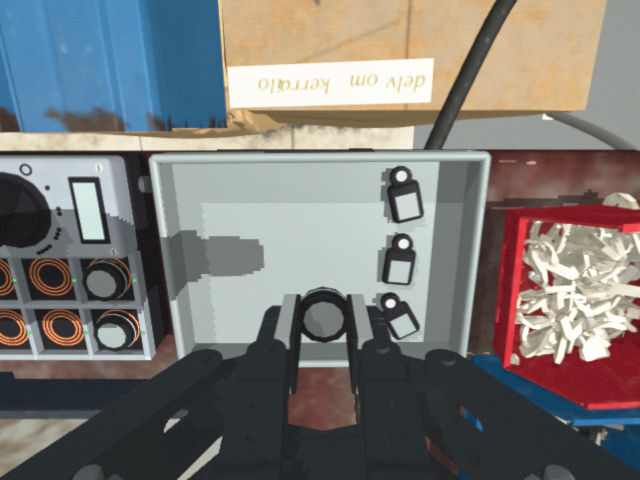

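Token C is held and the tags are unmoved. I'll take it to cell1 (404.6,290).

>>> {"name": "arm_command", "arguments": {"commands": [{"translation": [-0.2, -2, 0], "twist": [0, 0, 0]}, {"translation": [-0.4, -5, 0], "twist": [0, 0, 0]}, {"translation": [-0.6, -8.5, 0], "twist": [0, 0, 0]}, {"translation": [-0.77, -12, 0], "twist": [0, 0, 0]}, {"translation": [-0.77, -15.5, 0], "twist": [0, 0, 0]}, {"translation": [-0.77, -18, 0], "twist": [0, 0, 0]}, {"translation": [-0.77, -19.76, 0], "twist": [0, 0, 0]}, {"translation": [-0.77, -19.76, 0.5], "twist": [0, 0, 0]}, {"translation": [-0.77, -19.76, 2], "twist": [0, 0, 0]}, {"translation": [-0.77, -19.76, 3.5], "twist": [0, 0, 0]}]}}

```text
time_s: 24.85
tool_pos: [404.8, 290.1, 29.9]
tcp_rot: [0.708, 0.707, 0.001, 0.0]
wrist_force: [-1.0, -0.5, -0.9]
finger_gap: 0.225
```

>>> {"name": "arm_command", "arguments": {"commands": [{"translation": [0, 0, 0.5], "twist": [0, 0, 0]}, {"translation": [0, 0, 0.5], "twist": [0, 0, 0]}, {"translation": [0, 0, 0.5], "twist": [0, 0, 0]}]}}

```text
time_s: 25.1
tool_pos: [404.2, 289.5, 24.9]
tcp_rot: [0.708, 0.706, -0.001, -0.0]
wrist_force: [0.9, 0.1, -0.1]
finger_gap: 0.234
```

```bash
python3 look.py c4
```

```text
25.15 [404.7 289.8  25.5] [[0.002, 1.0], [1.0, -0.002]] [-0.4 -0.3  0.4] 0.23
```

View pics/c4.png

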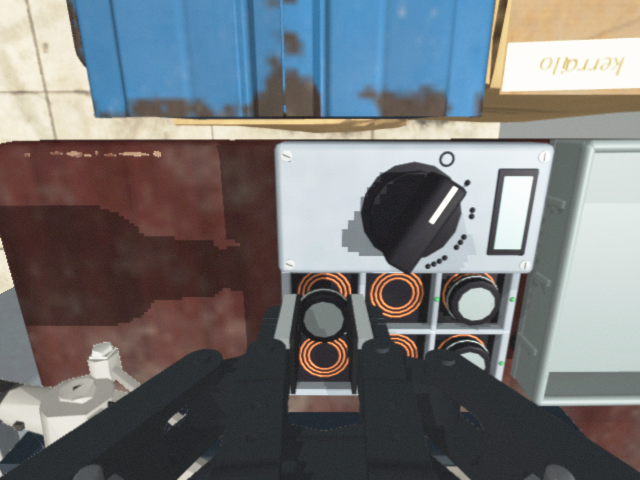

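It's lined up over cell1. I'll lower and release.

>>> {"name": "arm_command", "arguments": {"commands": [{"translation": [0, 0, 0.5], "twist": [0, 0, 0]}, {"translation": [0, 0, 1.0], "twist": [0, 0, 0]}, {"translation": [0, 0, 1.35], "twist": [0, 0, 0]}, {"translation": [0, 0, 1.35], "twist": [0, 0, 0]}, {"translation": [0, 0, 1.35], "twist": [0, 0, 0]}]}}

```text
time_s: 25.57
tool_pos: [404.1, 289.8, 11.9]
tcp_rot: [0.708, 0.706, -0.0, -0.0]
wrist_force: [0.3, 0.5, -0.1]
finger_gap: 0.228
```

>>> {"name": "arm_command", "arguments": {"commands": [{"translation": [0, 0, 0], "twist": [0, 0, 0]}, {"translation": [0, 0, 0], "twist": [0, 0, 0]}, {"translation": [0, 0, 0], "twist": [0, 0, 0]}, {"translation": [0, 0, 0], "twist": [0, 0, 0]}], "hand": 33}}

```text
time_s: 25.9
tool_pos: [404.3, 289.9, 12.2]
tcp_rot: [0.708, 0.706, 0.0, 0.0]
wrist_force: [-0.1, -0.2, 0.0]
finger_gap: 0.329
```

>>> {"name": "arm_command", "arguments": {"commands": [{"translation": [0, 0, -1], "twist": [0, 0, 0]}, {"translation": [0, 0, -3], "twist": [0, 0, 0]}, {"translation": [-0.2, 0.5, -6], "twist": [0, 0, 0]}, {"translation": [-0.5, 3, -8], "twist": [0, 0, 0]}, {"translation": [-1, 7, -8], "twist": [0, 0, 0]}, {"translation": [-2, 11, -8], "twist": [0, 0, 0]}, {"translation": [-3, 15, -8], "twist": [0, 0, 0]}, {"translation": [-2.95, 19.6, -8], "twist": [0, 0, 0]}, {"translation": [-2.95, 19.6, -8], "twist": [0, 0, 0]}, {"translation": [-2.95, 19.6, -8], "twist": [0, 0, 0]}]}}

```text
time_s: 26.73
tool_pos: [602.7, 259.2, 91.5]
tcp_rot: [0.709, 0.706, 0.0, 0.0]
wrist_force: [-0.6, -0.9, -1.0]
finger_gap: 0.33
```

```bash
python3 look.py c5
```

```text
26.7833 [600.5 259.5  91.7] [[0.003, 1.0], [1.0, -0.003]] [-0.7 -0.2 -0.5] 0.33
[318. 245.] [598.9 260.3  25. ] 0.94
[394. 248.] [650.6 257.7  25. ] 0.59
[395. 193.] [649.2 295.5  25. ] 0.56
[399. 127.] [649.5 336.3  25. ] 0.57
```

View pics/c5.png

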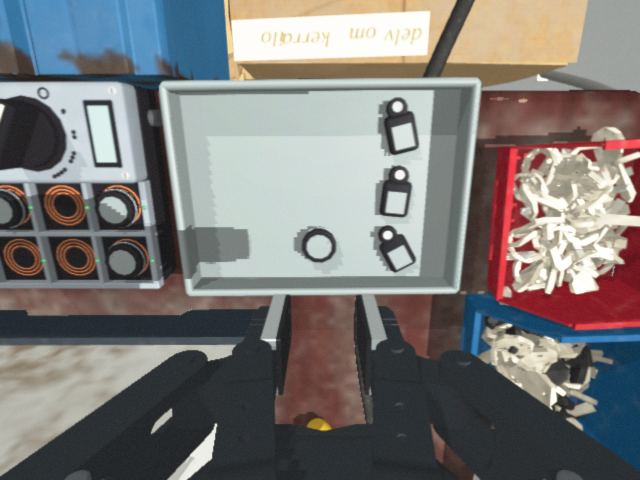

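Tokens A–C are in cells 5, 6 and 1. The last token is at (599,260).

>>> {"name": "arm_command", "arguments": {"commands": [{"translation": [0.12, -0.1, 2], "twist": [0, 0, 0]}, {"translation": [0.12, -0.1, 5], "twist": [0, 0, 0]}, {"translation": [0.12, -0.1, 7], "twist": [0, 0, 0]}, {"translation": [0.12, -0.1, 8.2], "twist": [0, 0, 0]}, {"translation": [0.12, -0.1, 8.2], "twist": [0, 0, 0]}, {"translation": [0.12, -0.1, 8.8], "twist": [0, 0, 0]}, {"translation": [0.12, -0.1, 9.3], "twist": [0, 0, 0]}, {"translation": [0.12, -0.1, 9.6], "twist": [0, 0, 0]}, {"translation": [0.12, -0.1, 9.6], "twist": [0, 0, 0]}, {"translation": [0.12, -0.1, 9.6], "twist": [0, 0, 0]}], "hand": 36}}

```text
time_s: 27.62
tool_pos: [599.5, 261.3, -3.3]
tcp_rot: [0.708, 0.706, 0.0, 0.0]
wrist_force: [0.3, -0.3, 0.1]
finger_gap: 0.357
```

```bash
python3 look.py d2
```

```text
27.6667 [599.6 261.3  -3.3] [[0.002, 1.0], [1.0, -0.002]] [-0.4 -1.3  0.5] 0.362
[325. 316.] [599.7 260.8  25. ] 0.91
[419. 334.] [641.4 251.7  25. ] 0.46
[206. 318.] [548.5 259.7  25. ] 0.37
[531. 301.] [688.1 267.6  25. ] 0.13
[448. 237.] [649.4 296.2  25. ] 0.59
[545. 208.] [686.5 308.   25. ] 0.32
[459. 132.] [649.6 336.7  25. ] 0.59
[407. 121.] [630.2 340.7  25. ] 0.21
```

View pics/d2.png

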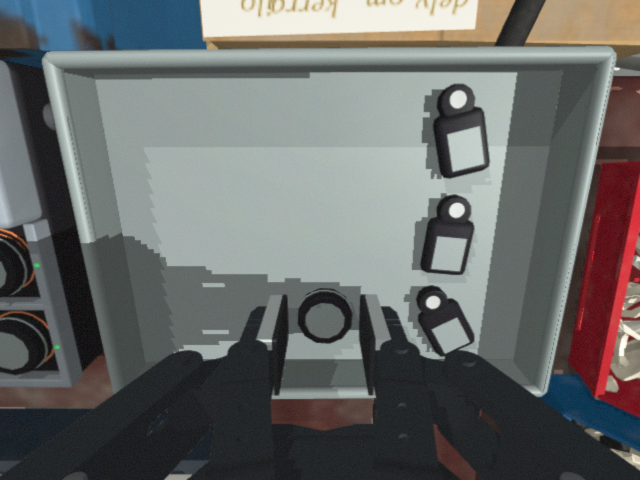

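>>> {"name": "arm_command", "arguments": {"commands": [{"translation": [0, 0, 0.06], "twist": [0, 0, 0]}, {"translation": [0, 0, 0.06], "twist": [0, 0, 0]}, {"translation": [0, 0, 0.06], "twist": [0, 0, 0]}, {"translation": [0, 0, 0.06], "twist": [0, 0, 0]}, {"translation": [0, 0, 0.06], "twist": [0, 0, 0]}, {"translation": [0, 0, 0.06], "twist": [0, 0, 0]}], "hand": 0}}

```text
time_s: 28.17
tool_pos: [599.8, 261.3, -3.2]
tcp_rot: [0.708, 0.706, 0.001, 0.0]
wrist_force: [-0.7, 0.3, 5.0]
finger_gap: 0.229
```

>>> {"name": "arm_command", "arguments": {"commands": [{"translation": [0, 0, -1], "twist": [0, 0, 0]}, {"translation": [0, 0, -3], "twist": [0, 0, 0]}, {"translation": [0, 0, -5], "twist": [0, 0, 0]}, {"translation": [0, 0, -7], "twist": [0, 0, 0]}, {"translation": [0, 0, -7], "twist": [0, 0, 0]}, {"translation": [0, 0, -7], "twist": [0, 0, 0]}]}}

```text
time_s: 28.67
tool_pos: [600.6, 261.5, 67.4]
tcp_rot: [0.708, 0.706, 0.002, 0.001]
wrist_force: [0.3, -0.6, -0.2]
finger_gap: 0.227
```

```bash
python3 look.py d3
```

```text
28.7167 [599.5 261.2  65.9] [[0.002, 1.0], [1.0, -0.002]] [-0.2 -0.1 -0.7] 0.223
[323. 297.] [600.1 235.9  25. ] 0.18
[404. 264.] [650.8 257.8  25. ] 0.59
[406. 204.] [649.3 295.6  25. ] 0.58
[412. 132.] [649.6 336.3  25. ] 0.58
```

View pics/d3.png

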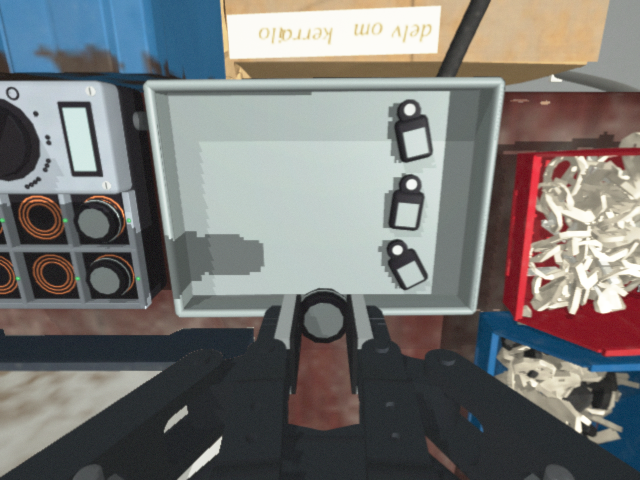

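Held. Before cell2 I'll check how close the cutter's carriage and levers come there.

```bash
python3 - <<'E'
from meas import *
v=pickle.load(open("c4.pkl","rb"))
for z in (96,80,60): print(z,onz(v,[(105,350),(120,365),(140,393),(60,400)],z).round(0)[:,:2].tolist())
cv2.imwrite("pics/lev.png",cv2.resize(v["im"][300:470,0:240],None,fx=3.3,fy=3.3,interpolation=2))
s=grab("scene");cv2.imwrite("pics/levs.png",cv2.resize(s["im"][160:280,360:520],None,fx=5,fy=5,interpolation=2))
E
```

```text
96 [[336.0, 301.0], [339.0, 295.0], [344.0, 284.0], [317.0, 282.0]]
80 [[325.0, 290.0], [329.0, 283.0], [334.0, 271.0], [303.0, 268.0]]
60 [[311.0, 276.0], [316.0, 269.0], [322.0, 254.0], [286.0, 251.0]]
```

View pics/lev.png

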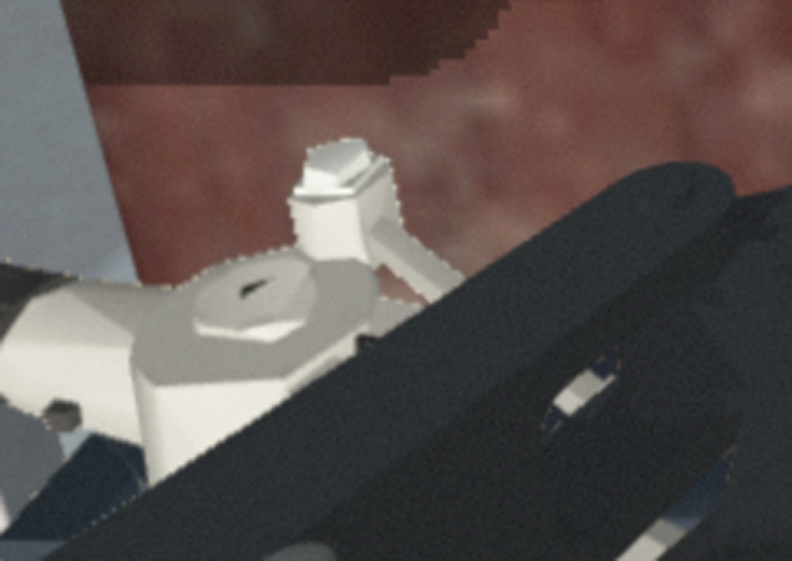

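View pics/levs.png

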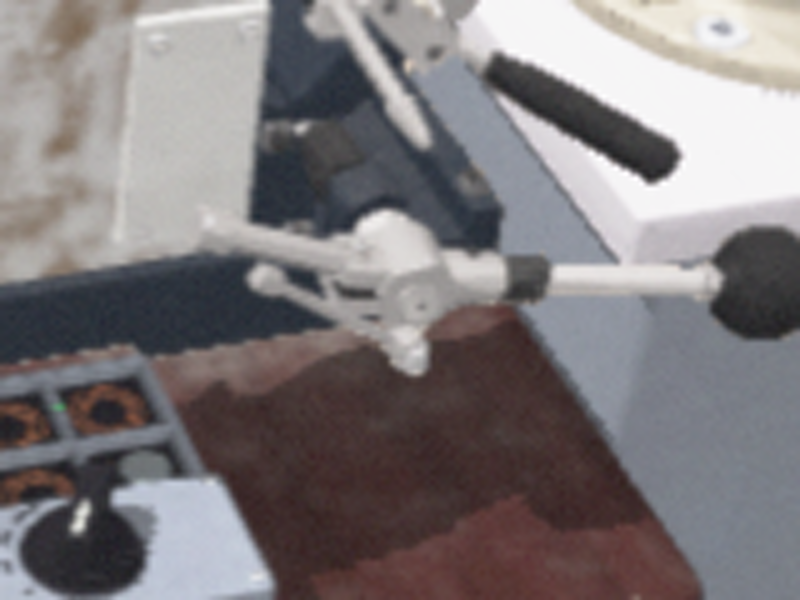

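The levers and carriage reach to about x=0.37 and y=0.25. At cell2 the left linkage would come close to them, so I'll use cell4 (439.5,255.8). I'll release with the tips above the neighbouring token's top (z 43).

>>> {"name": "arm_command", "arguments": {"commands": [{"translation": [-0.1, -2, 0], "twist": [0, 0, 0]}, {"translation": [-0.3, -5, 0], "twist": [0, 0, 0]}, {"translation": [-0.5, -8.5, 0], "twist": [0, 0, 0]}, {"translation": [-0.57, -12, 0], "twist": [0, 0, 0]}, {"translation": [-0.57, -15, 0], "twist": [0, 0, 0]}, {"translation": [-0.57, -16.2, 0], "twist": [0, 0, 0]}, {"translation": [-0.57, -16.2, 1], "twist": [0, 0, 0]}, {"translation": [-0.57, -16.2, 2.5], "twist": [0, 0, 0]}, {"translation": [-0.57, -16.2, 3.5], "twist": [0, 0, 0]}, {"translation": [-0.57, -16.2, 3.8], "twist": [0, 0, 0]}]}}

```text
time_s: 29.6
tool_pos: [436.1, 255.1, 24.8]
tcp_rot: [0.708, 0.706, -0.002, -0.001]
wrist_force: [-0.6, 0.8, -0.7]
finger_gap: 0.227
```

>>> {"name": "arm_command", "arguments": {"commands": [{"translation": [0, 0, 0], "twist": [0, 0, 0]}, {"translation": [0, 0, 0], "twist": [0, 0, 0]}]}}

```text
time_s: 29.77
tool_pos: [437.4, 255.6, 26.9]
tcp_rot: [0.708, 0.706, -0.0, -0.0]
wrist_force: [-0.0, -0.5, -0.8]
finger_gap: 0.223
```

```bash
python3 look.py d4
```

```text
29.8167 [437.8 255.8  27.4] [[0.002, 1.0], [1.0, -0.002]] [ 0.9  0.5 -0.5] 0.226
```

View pics/d4.png

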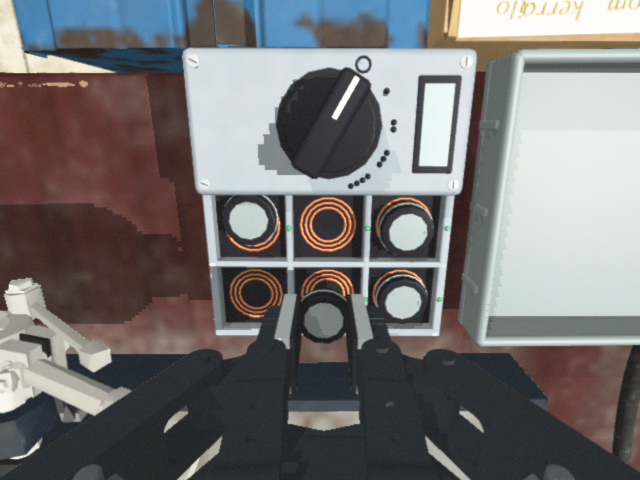

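All three placed tokens look seated. I'll lower token D to tool z≈15 and release.

>>> {"name": "arm_command", "arguments": {"commands": [{"translation": [0, 0, 0.4], "twist": [0, 0, 0]}, {"translation": [0, 0, 0.8], "twist": [0, 0, 0]}, {"translation": [0, 0, 1.2], "twist": [0, 0, 0]}, {"translation": [0, 0, 1.2], "twist": [0, 0, 0]}, {"translation": [0, 0, 1.2], "twist": [0, 0, 0]}]}}

```text
time_s: 30.23
tool_pos: [436.9, 255.7, 15.2]
tcp_rot: [0.708, 0.706, -0.0, -0.0]
wrist_force: [-0.1, -0.3, 0.3]
finger_gap: 0.224
```

>>> {"name": "arm_command", "arguments": {"commands": [{"translation": [0, 0, 0], "twist": [0, 0, 0]}, {"translation": [0, 0, 0], "twist": [0, 0, 0]}, {"translation": [0, 0, 0], "twist": [0, 0, 0]}, {"translation": [0, 0, 0], "twist": [0, 0, 0]}], "hand": 32}}

```text
time_s: 30.57
tool_pos: [437.3, 255.9, 15.7]
tcp_rot: [0.708, 0.706, 0.0, 0.0]
wrist_force: [0.5, 0.9, -0.5]
finger_gap: 0.32
```

>>> {"name": "arm_command", "arguments": {"commands": [{"translation": [0, 0, -1], "twist": [0, 0, 0]}, {"translation": [0, 0, -3], "twist": [0, 0, 0]}, {"translation": [1, 0, -6], "twist": [0, 0, 0]}, {"translation": [3, 0.2, -9.5], "twist": [0, 0, 0]}, {"translation": [6, 0.2, -12], "twist": [0, 0, 0]}, {"translation": [7.8, 0.2, -13], "twist": [0, 0, 0]}, {"translation": [7.8, 0.2, -13], "twist": [0, 0, 0]}, {"translation": [7.8, 0.2, -13], "twist": [0, 0, 0]}]}}

```text
time_s: 31.23
tool_pos: [439.7, 334.7, 146.8]
tcp_rot: [0.707, 0.707, 0.001, 0.0]
wrist_force: [0.0, 0.4, -0.6]
finger_gap: 0.32
```

```bash
python3 look.py d5
```

```text
31.2833 [438.9 333.6 145.6] [[0.001, 1.0], [1.0, -0.001]] [ 0.   0.2 -0.6] 0.32
[557. 308.] [647.1 259.8  25. ] 0.57
[565. 267.] [646.6 298.   25. ] 0.51
[574. 221.] [645.7 339.1  25. ] 0.48
[511. 192.] [589.6 362.9  25. ] 0.02
```

View pics/d5.png

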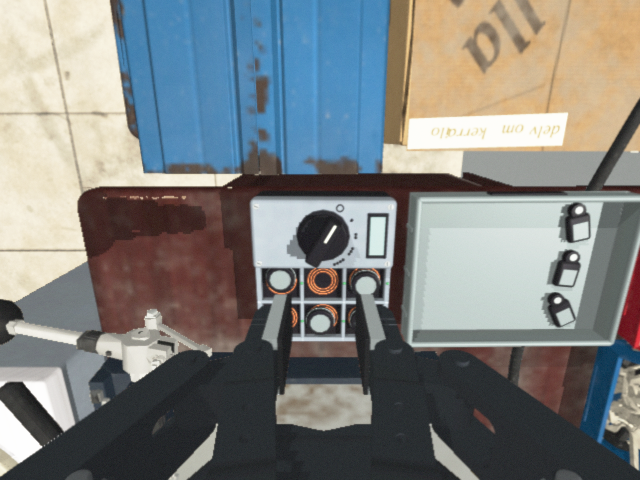

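The tray now holds only the three tags, and four tokens are in cells. I'll rotate the jaws to 150° to grip the bar, which also gives a view of the cells.

>>> {"name": "arm_command", "arguments": {"commands": [{"translation": [0, 0, 0], "twist": [0, 0, -0.12]}, {"translation": [0, 0, 0], "twist": [0, 0, -0.24]}, {"translation": [0, 0, 0], "twist": [0, 0, -0.36]}, {"translation": [0, 0, 0], "twist": [0, 0, -0.48]}, {"translation": [0, 0, 0], "twist": [0, 0, -0.6]}, {"translation": [0, 0, 0], "twist": [0, 0, -0.72]}, {"translation": [0, 0, 0], "twist": [0, 0, -0.84]}, {"translation": [0, 0, 0], "twist": [0, 0, -0.96]}, {"translation": [0, 0, 0], "twist": [0, 0, -1.08]}, {"translation": [0, 0, 0], "twist": [0, 0, -1.2]}], "hand": 40}}

```text
time_s: 32.12
tool_pos: [438.3, 332.0, 144.1]
tcp_rot: [0.183, 0.983, -0.001, -0.001]
wrist_force: [-0.5, -0.8, 0.4]
finger_gap: 0.399
```

>>> {"name": "arm_command", "arguments": {"commands": [{"translation": [0, 0, 0], "twist": [0, 0, -0.12]}, {"translation": [0, 0, 0], "twist": [0, 0, -0.24]}, {"translation": [0, 0, 0], "twist": [0, 0, -0.36]}, {"translation": [0, 0, 0], "twist": [0, 0, -0.48]}, {"translation": [0, 0, 0], "twist": [0, 0, -0.6]}, {"translation": [0, 0, 0], "twist": [0, 0, -0.72]}, {"translation": [0, 0, 0], "twist": [0, 0, -0.84]}, {"translation": [0, 0, 0], "twist": [0, 0, -0.96]}, {"translation": [0, 0, 0], "twist": [0, 0, -1.08]}, {"translation": [0, 0, 0], "twist": [0, 0, -1.2]}]}}

```text
time_s: 32.95
tool_pos: [438.3, 331.9, 144.1]
tcp_rot: [-0.404, 0.915, -0.0, -0.002]
wrist_force: [-0.3, -0.8, 0.2]
finger_gap: 0.403
```

>>> {"name": "arm_command", "arguments": {"commands": [{"translation": [0, 0, 0], "twist": [0, 0, -0.12]}, {"translation": [0, 0, 0], "twist": [0, 0, -0.2]}, {"translation": [0, 0, 0], "twist": [0, 0, -0.2]}, {"translation": [0, 0, 0], "twist": [0, 0, -0.2]}]}}

```text
time_s: 33.28
tool_pos: [438.6, 332.5, 144.5]
tcp_rot: [-0.49, 0.872, -0.0, -0.001]
wrist_force: [-0.6, -0.1, 0.5]
finger_gap: 0.398
```

```bash
python3 look.py e1; python3 - <<'E'
from meas import *
v=pickle.load(open("e1.pkl","rb")); print(pointer(v))
p=proj(v,[440,300,50])[0].astype(int);y0=max(p[1]-110,0);x0=max(p[0]-140,0)
cv2.imwrite("pics/e1c.png",cv2.resize(v["im"][y0:y0+200,x0:x0+265],None,fx=3,fy=3,interpolation=2)); print(x0,y0)
E
```

```text
33.3333 [438.8 332.7 144.7] [[-0.52, -0.854], [-0.854, 0.52]] [ 0.6 -0.2 -0.1] 0.398
[157. 362.] [636.4 364.3  25. ] 0.09
[127. 344.] [647.6 335.5  25. ] 0.52
[ 97. 309.] [647.1 294.   25. ] 0.51
[ 69. 275.] [646.3 257.5  25. ] 0.39
[(array([443.9, 341.5]), np.float64(62.4), np.float64(13.3))]
157 88
```

View pics/e1c.png

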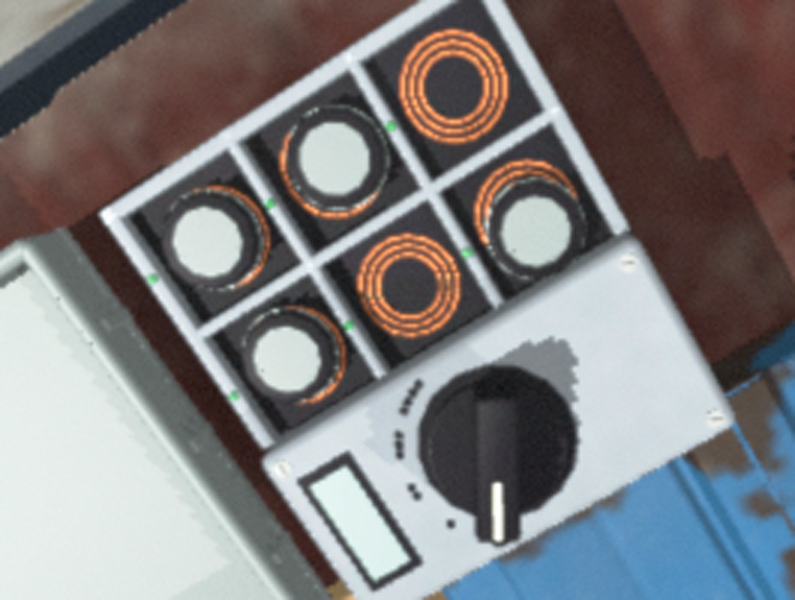

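All four sit in separate cells, and the pointer is at standby (62°). Token C in cell1 sits nearer the panel, so I'll check each top's height by triangulation.

```bash
python3 - <<'E'
from meas import *
e=pickle.load(open("e1.pkl","rb"));d=pickle.load(open("d4.pkl","rb"));w=pickle.load(open("d5.pkl","rb"))
def tops(v):
    hsv=cv2.cvtColor(v["im"],cv2.COLOR_BGR2HSV); m=((hsv[...,1]<45)&(hsv[...,2]>110)).astype(np.uint8)
    poly=proj(v,[[385,236,43],[495,236,43],[495,307,43],[385,307,43]]).astype(np.int32);k=np.zeros_like(m);cv2.fillConvexPoly(k,poly,1)
    out=[]
    cs,_=cv2.findContours(m&k,cv2.RETR_EXTERNAL,cv2.CHAIN_APPROX_NONE)
    for c in cs:
        a=cv2.contourArea(c)
        if a<100: continue
        (x,y),r=cv2.minEnclosingCircle(c)
        if a/(np.pi*r*r)>0.7:
            M=cv2.moments(c);u=(M['m10']/M['m00'],M['m01']/M['m00'])
            pts=onz(v,c[:,0],43)[:,:2].astype(np.float32);el=cv2.fitEllipse(pts)
            out.append((u,onz(v,[u],43)[0],el[1]))
    return out
A={n:tops(x) for n,x in(("e",e),("d",d),("w",w))}
for n in A:
    for u,p,el in A[n]: print(n,np.round(u,1),p.round(1),np.round(el,1))
for u,p,_ in A["e"]:
    q=[x for x in A["d"]+[] if np.hypot(*(x[1]-p)[:2])<12]
    if q: print("tri e-d",tri([e,d],[u,q[0][0]]).round(1))
    q=[x for x in A["w"] if np.hypot(*(x[1]-p)[:2])<12]
    if q: print("tri e-w",tri([e,w],[u,q[0][0]]).round(1))
E
```

```text
e [252.  207.4] [474.  288.8  43. ] [16.6 16.8]
e [335.1 164.7] [404.4 294.2  43. ] [16.4 16.5]
d [402.8 302. ] [474.  255.5  43. ] [16.3 16.4]
w [319.7 322.8] [436.6 255.3  43. ] [16.1 16.4]
w [279.7 279.5] [404.5 294.7  43. ] [16.3 16.5]
tri e-w [404.4 294.3  42.1]
```

All the tops are round at z≈42–43, so every token is flat. Token C is in its cell, touching the panel side. Now the dial: descend onto the bar.

>>> {"name": "arm_command", "arguments": {"commands": [{"translation": [-0.13, -0.05, 2], "twist": [0, 0, -0.02]}, {"translation": [-0.13, -0.05, 5], "twist": [0, 0, -0.02]}, {"translation": [-0.13, -0.05, 7.5], "twist": [0, 0, -0.02]}, {"translation": [-0.13, -0.05, 9], "twist": [0, 0, -0.02]}, {"translation": [-0.13, -0.05, 10], "twist": [0, 0, -0.02]}, {"translation": [-0.13, -0.05, 10.8], "twist": [0, 0, -0.02]}, {"translation": [-0.13, -0.05, 11.4], "twist": [0, 0, -0.02]}, {"translation": [-0.13, -0.05, 11.4], "twist": [0, 0, -0.02]}, {"translation": [-0.13, -0.05, 11.4], "twist": [0, 0, -0.02]}]}}

```text
time_s: 34.08
tool_pos: [440.8, 334.8, 31.9]
tcp_rot: [-0.5, 0.866, -0.0, 0.0]
wrist_force: [-0.1, -0.4, -0.1]
finger_gap: 0.401
```

```bash
python3 look.py e2|head -1
```

```text
34.1333 [441.1 335.   32.3] [[-0.5, -0.866], [-0.866, 0.5]] [-0.2  0.2 -0.1] 0.398
```

View pics/e2.png

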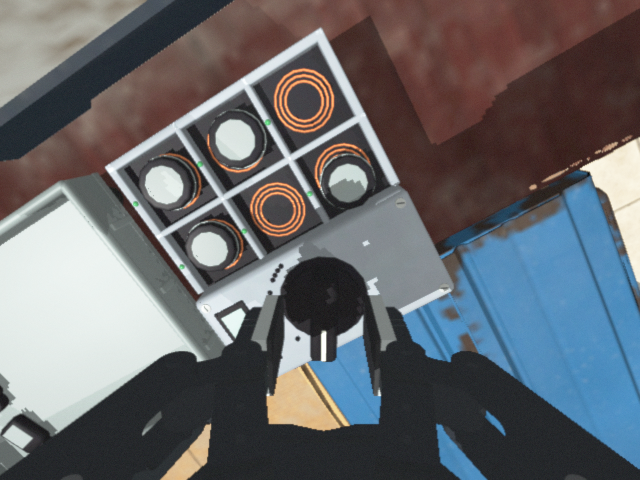

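The bar is between the pads at (323,345). A small correction, then close.

>>> {"name": "arm_command", "arguments": {"commands": [{"translation": [0.15, 0.03, 0.12], "twist": [0, 0, 0]}, {"translation": [0.15, 0.03, 0.12], "twist": [0, 0, 0]}]}}

```text
time_s: 34.3
tool_pos: [439.7, 333.6, 30.9]
tcp_rot: [-0.5, 0.866, -0.0, 0.001]
wrist_force: [0.1, -0.3, 0.1]
finger_gap: 0.397
```

>>> {"name": "arm_command", "arguments": {"commands": [{"translation": [0, 0, 0], "twist": [0, 0, 0]}, {"translation": [0, 0, 0], "twist": [0, 0, 0]}, {"translation": [0, 0, 0], "twist": [0, 0, 0]}, {"translation": [0, 0, 0], "twist": [0, 0, 0]}, {"translation": [0, 0, 0], "twist": [0, 0, 0]}, {"translation": [0, 0, 0], "twist": [0, 0, 0]}], "hand": 0}}

```text
time_s: 34.8
tool_pos: [439.9, 333.5, 30.9]
tcp_rot: [-0.5, 0.866, -0.0, 0.001]
wrist_force: [0.1, -1.5, 6.6]
finger_gap: 0.111
```

>>> {"name": "arm_command", "arguments": {"commands": [{"translation": [0, 0, 0], "twist": [0, 0, 0.1]}, {"translation": [0, 0, 0], "twist": [0, 0, 0.2]}, {"translation": [0, 0, 0], "twist": [0, 0, 0.3]}, {"translation": [0, 0, 0], "twist": [0, 0, 0.4]}, {"translation": [0, 0, 0], "twist": [0, 0, 0.5]}, {"translation": [0, 0, 0], "twist": [0, 0, 0.6]}, {"translation": [0, 0, 0], "twist": [0, 0, 0.7]}, {"translation": [0, 0, 0], "twist": [0, 0, 0.8]}, {"translation": [0, 0, 0], "twist": [0, 0, 0.9]}, {"translation": [0, 0, 0], "twist": [0, 0, 1.0]}]}}

```text
time_s: 35.63
tool_pos: [440.2, 333.2, 30.9]
tcp_rot: [-0.021, 1.0, -0.0, 0.001]
wrist_force: [-0.1, -2.9, 4.4]
finger_gap: 0.106
```

>>> {"name": "arm_command", "arguments": {"commands": [{"translation": [0, 0, 0], "twist": [0, 0, 0.1]}, {"translation": [0, 0, 0], "twist": [0, 0, 0.2]}, {"translation": [0, 0, 0], "twist": [0, 0, 0.3]}, {"translation": [0, 0, 0], "twist": [0, 0, 0.4]}, {"translation": [0, 0, 0], "twist": [0, 0, 0.5]}, {"translation": [0, 0, 0], "twist": [0, 0, 0.58]}, {"translation": [0, 0, 0], "twist": [0, 0, 0.58]}, {"translation": [0, 0, 0], "twist": [0, 0, 0.58]}]}}

```text
time_s: 36.3
tool_pos: [440.1, 332.9, 30.9]
tcp_rot: [0.264, 0.965, -0.0, 0.001]
wrist_force: [1.0, -4.0, 5.7]
finger_gap: 0.111
```

>>> {"name": "arm_command", "arguments": {"commands": [{"translation": [0, 0, 0], "twist": [0, 0, 0]}, {"translation": [0, 0, 0], "twist": [0, 0, 0]}, {"translation": [0, 0, 0], "twist": [0, 0, 0]}, {"translation": [0, 0, 0], "twist": [0, 0, 0]}, {"translation": [0, 0, -2], "twist": [0, 0, 0]}, {"translation": [0, 0, -5], "twist": [0, 0, 0]}, {"translation": [0, 0, -8], "twist": [0, 0, 0]}, {"translation": [0, 0, -11], "twist": [0, 0, 0]}, {"translation": [0, 0, -13], "twist": [0, 0, 0]}, {"translation": [0, 0, -13], "twist": [0, 0, 0]}], "hand": 45}}

```text
time_s: 37.13
tool_pos: [441.9, 335.1, 165.2]
tcp_rot: [0.263, 0.965, 0.003, 0.003]
wrist_force: [0.4, 0.6, -1.0]
finger_gap: 0.451
```

>>> {"name": "arm_command", "arguments": {"commands": [{"translation": [0, 0, 0], "twist": [0, 0, 0]}, {"translation": [0, 0, 0], "twist": [0, 0, 0]}, {"translation": [0, 0, 0], "twist": [0, 0, 0]}]}}

```text
time_s: 37.38
tool_pos: [438.4, 333.0, 158.7]
tcp_rot: [0.263, 0.965, -0.001, -0.001]
wrist_force: [-0.2, -0.9, -0.2]
finger_gap: 0.451
```

```bash
python3 look.py f1|head -1; python3 - <<'E'
from meas import *
v=pickle.load(open("f1.pkl","rb")); print(pointer(v))
p=proj(v,[440,305,50])[0].astype(int);y0=max(p[1]-100,0);x0=max(p[0]-130,0)
cv2.imwrite("pics/f1c.png",cv2.resize(v["im"][y0:y0+200,x0:x0+265],None,fx=3,fy=3,interpolation=2))
s=grab("scene","f1s.png");cv2.imwrite("pics/f1sc.png",cv2.resize(s["im"][220:335,200:425],None,fx=3.5,fy=3.5,interpolation=2))
E
```

```text
37.4333 [438.4 333.  158.6] [[-0.861, 0.508], [0.508, 0.861]] [ 0.5 -0.3 -0.6] 0.449
[]
```

View pics/f1c.png

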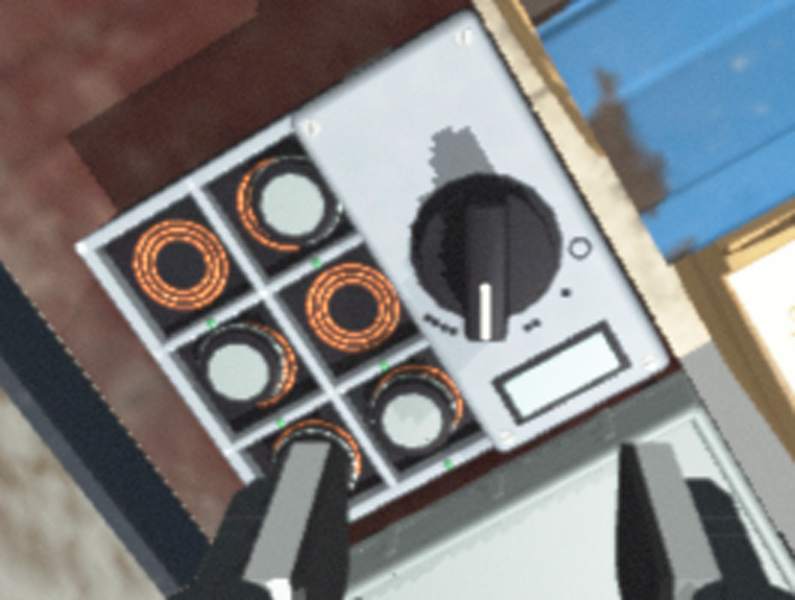

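View pics/f1sc.png

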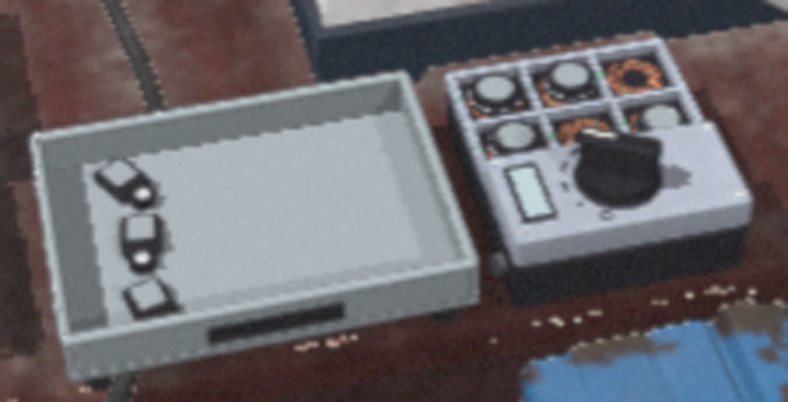

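The pointer covers the three-dot mark, with two and four dots on either side. I'll check its angle numerically, then hand in.

```bash
python3 - <<'E'
from meas import *
v=pickle.load(open("f1.pkl","rb"))
p=proj(v,[440,305,50])[0].astype(int);y0=max(p[1]-100,0);x0=max(p[0]-130,0)
P=onz(v,[(x0+485/3,y0+285/3),(x0+486.5/3,y0+338/3)],74); d=P[1]-P[0]; print(P.round(1),np.degrees(np.arctan2(d[1],d[0])))
w=grab("wrist","f2.png"); print(np.abs(cv2.absdiff(w["im"],v["im"])).mean()); s=monitor.sense(); print(s["time_s"],s["wrist_force"])
print(ticket.job_done())
E
```

```text
[[441.7 332.5  74. ]
 [453.7 325.9  74. ]] -28.87135527221562
2.07498046875
37.5333 [0.02159265 0.28696384 0.31137238]
the job is handed in; nothing more can be done
None
```

I set the dial back to standby, moved all four round tokens from the tray into separate dock cells, and set the dial to 3. The job was handed in at about 37.5 s. No verdict was given.

**What was done**
- **Standby first:** the dial stood at 1. After turning, the pointer measured 59–62°, against 60° for standby.
- **Tokens:** only four were present. They are in cells 5, 6, 1 and 4. I used cell 4 instead of cell 2 to stay clear of the cutter's carriage.
- **Dial to 3:** the pointer now measures −29°, against −30° nominal, and covers the three-dot mark.

**Last checks**
- The final pictures show one token in each of those cells and only the three tags in the tray, in the same places as before. The arm was clear of everything.
- All four tokens look flat. For the token in cell 1, two views put the top at 42 mm, where 43 mm was expected. The other three I judged from round outlines in single views.

**What disagreed**
- **Fingertips:** they sit about 29 mm behind the reported TCP, not at it. My first attempt to grip the dial therefore closed on air. I found the offset by a light touch (about 11 N) on top of the bar and used it from then on.
- **Cell 1:** that token sits about 4 mm off centre, against the panel side, but within its cell.

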